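# Clear and close the embossing die

## Robot

A 6-joint arm with a two-finger parallel gripper is mounted at the origin on the work surface. World frame = base frame: x ahead of the robot, y to its left, z up, the work surface at z = 0. Lengths are in m, angles in rad, forces in N, time in s.
With the tool pointing down it reaches from about 0.3 to 0.875 m from the base axis. Payload 6.4 kg.
Tool frame: the origin (TCP) lies midway between the tips of the shut fingers; the grasp point (between the pads) lies ctrl.grip_depth behind it (ctrl.grip_depth is the distance from the TCP to the grasp point, in m); x points along the fingers, y is the direction in which the jaws open and shut, and the axes are right-handed (so a half turn about x gives the same grasp; the last joint's range is limited). The gripper opens to 85 mm and grips with 20 to 120 N. Pads are 22 mm wide; open, the fingers measure 114 mm over their backs; the gripper's body (76 mm by 85 mm) begins 54 mm behind the grasp point. The pads swing forward as they close: fully open they stand 13 mm farther back than shut.
Start: joints at [0.995, 0.181, 1.607, -0, 1.354, -0.206], TCP at [0.208, 0.536, 0.231] pointing down, gripper open.
Joint ranges: [-2.99, 2.99], [-0.89, 2.07], [0.3, 2.58], [-1.14, 4.28], [0, 2.63], [-3.12, 3.12]. Speed limits (rad/s): [2.57, 2.57, 3.01, 3.14, 3.14, 3.14].

## Interface

Orientations are given as a unit quaternion [w, x, y, z].
In Python, from bench import ctrl gives the robot as it stands.
- The arm moves only by the shell command python3 -m creep 'ROWS'. ROWS is text: rows parted by semicolons, each of 7 numbers parted by spaces: the opening, from 0 (shut) to 1 (fully open), then the shift along the tool's x, y, z in cm, then the turn, a rotation vector about the tool's x, y, z in rad. In form: claw x y z ax ay az; .... A call has 1 to 10 rows; each row shifts and turns the pose as measured when the row begins, along the tool's axes as they then stand; what a row does not reach is not made up. A row lasts 1/8 s, in which the tool goes at most 62.5 mm and 10.7 degrees, less where a joint would pass 70% of its speed; a pose out of reach is approached as far as the arm can. A call with a gripper value outside its range is refused whole. The fingers move at their own pace and stop on an object; the grip force is fixed at half the most. Time passes only in rows, so rows that do not move let the fingers close. It gives the time, the measured TCP pose, the force and the opening at its end, in the units of the state.
- ctrl.get_obs(): the state, without advancing time (a new reading comes with each control period).
- ctrl.camera(name): name is "scene" or "top"; returns (picture, depth): 384x512x3 uint8, blue, green, red; 384x512 float32, m along the optical axis (not along the pixel's ray), 0 where there is no reading.
- ctrl.calibration(name): a dict with "mtx" (3x3 intrinsics, pixels), "R" (3x3) and "t" (3): a world point X has camera coordinates R X + t. Camera axes: x right, y down, z forward; pixel columns grow to the right and rows downward; lengths in m; the calibration is good to about 2 mm. A picture is of the moment at which its call begins. calibration takes no time and is no camera call.
- ctrl.hand_in(): hands the job in, once; it reports no verdict.
Trained networks look in the newest picture that a camera, given by its name, has taken for a name from the list of things; names that differ only in an ending like _2 or _b are one class to them, and where a whole thing is asked for, a point or a joint stands for the part that bears it (a point fixed in the world has none). Each returns a list of dicts, best first, with "confidence" (0 to 1); they miss things now and then, are a little off and sometimes report something else, mostly with a low value. They report only what shows in the picture. A call takes as long as a camera call. They do not tell look-alikes from the thing itself.
- ctrl.find_in(query, camera): "rect" ([left, top, right, bottom] in pixels, round what is visible of it).
The state is a dict: "time_s": time; "q": joint angles; "dq": joint speeds; "joint_efforts": joint torques, N m; "eef_pos": TCP position; "eef_rot": TCP orientation; "wrist_force": force on the tool from outside, world axes, zero at the start; "torque": the same for the moment, N m; "opening": opening from 0.0 (shut) to 1.0 (fully open).
Only numpy, scipy, OpenCV 4.12 (cv2) and the standard library are available. Lean on these libraries where they do the work, as an engineer would, in place of code of your own. Each camera call takes 0.05 s, during which the arm holds its last target.

## Task

Pick up the scraper block and use it, not your fingers, to sweep the three brass offcuts off the face of the lower embossing die onto the bench, then lay the scraper down on the bench clear of both dies. Then take the upper die by its black grip bar, fit it down over the lower die's two dowels and press it against the spring pins until the two faces meet, and finish while holding the pair pressed fully shut: do not let go. Leave the other things on the bench where they are.

Things in the scene. Friction and masses are not known exactly. Their poses are not given: they have to be found in the camera images.
- lower_die: Lower die: fixed dark steel block 110 (x) x 150 (y) x 30 mm high. Origin: centre of its underside, on the bench; z up. Two fixed steel dowels, 12 mm diameter, stand 20 mm above its top face at x = 0, y = +-56 mm (top 6 mm tapered to 5 mm diameter). Between dowels and pins the strip |y| < 50 mm of the face is flat and clear over the whole x width: it can be swept along x.
- face (a point): Centre of the lower die's flat top face, 30 mm above its origin, same axes. The shut upper die has its origin here.
- lifter (a joint): Four spring pins, 10 mm diameter, at x = +-40, y = +-56 mm of the lower die, moving together. 0: up, 6 mm proud of the face; 0.006 m: pushed level with it. They need 7 N to start and 13 N in all to be level; the upper die's own weight does not press them in, and they lift it again if let go.
- upper_die: Upper die: loose aluminium plate 100 (x) x 140 (y) x 14 mm, two 14 mm through holes at x = 0, y = +-56 mm, black grip bar on top 22 wide (x), 70 long (y), from 14 to 58 mm above the origin. Lies bar up on the bench, left or right of the lower die. Origin: centre of its flat underside, z up. About 0.5 kg. A half turn makes no difference.
- grip_bar (a point): Middle of the upper die's grip bar, 36 mm above the upper die's underside, same axes.
- scraper: Scraper block on the bench, on the other side from the upper die: red foot 30 (x) x 72 (y) x 12 mm high, wooden grip above it 24 wide (x), 56 long (y), from 12 to 50 mm above the origin. Origin: centre of underside, z up. About 0.14 kg. Sweeps along its x with its long sides. A half turn makes no difference.
- chip0: Brass offcut, 18 (x) x 12 (y) x 7 mm, loose on the lower die's face, within 22 mm of the face centre along the die's x and within 32 mm along its y. About 12 g. Origin: centre of its underside as it first lies.
- chip1: Brass offcut, 18 (x) x 12 (y) x 7 mm, loose on the lower die's face, within 22 mm of the face centre along the die's x and within 32 mm along its y. About 12 g. Origin: centre of its underside as it first lies.
- chip2: Brass offcut, 18 (x) x 12 (y) x 7 mm, loose on the lower die's face, within 22 mm of the face centre along the die's x and within 32 mm along its y. About 12 g. Origin: centre of its underside as it first lies.
- glue_jar: Glue jar, 64 mm across, 85 mm tall, bystander, at the far side; origin: centre of underside.
- bone_folder: White flat bone folder 150 x 22 x 6 mm lying at the left, bystander; origin: centre of underside.
- thread_spool: Blue thread spool, 44 mm across, 50 mm tall, bystander, at the far side; origin: centre of underside.
- weight: Brass knobbed paper weight, 60 mm across, 60 mm tall, bystander, at the far side; origin: centre of underside.
- brush: Glue brush lying at the left, bystander.
- screwdriver: Screwdriver lying at the right, bystander.
- mug: Blue mug, 80 mm across, 90 mm tall, at the right, bystander; origin: centre of underside.
There are look-alikes about, which are no part of the job. What is shaped like the scraper but purple is not meant. What is shaped like the upper_die but brown is not meant.

How it is judged:
On the way, in this order (a step that is already met when the one before it is completed fails the run):
1. the three offcuts are off the lower die's face while the scraper is held in the gripper (height (world z) of each of chip0, chip1, chip2 below 0.02 m and contact force between the fingers and scraper above 0.5 N), for 0.1 s.
2. the scraper lies on the bench, let go, off both dies (height (world z) of scraper below 0.025 m and contact force between scraper and lower_die below 0.1 N and contact force between scraper and upper_die below 0.1 N and contact force between the fingers and scraper below 0.1 N), for 0.2 s.
3. the upper die sits on the dowels, pressed shut by the gripper (horizontal distance between upper_die and lower_die below 0.004 m and angle between the y axis of upper_die and the y axis of lower_die, either way round below 0.05 rad and angle between upper_die's own z axis and vertical below 0.04 rad and z of upper_die in the frame of lower_die below 0.032 m and value of joint lifter above 0.004 m and contact force between upper_die and lower_die above 8 N and contact force between the fingers and upper_die above 3 N), for 0.2 s.
At the end, for the whole second after the job is handed in: Upper die on dowels within 4 mm, 0.05 rad, level, faces within 2 mm, pins in by over 4 mm, over 8 N between dies, over 3 N fingers to upper die; offcuts on the bench (origin below 20 mm); scraper on the bench (below 25 mm), released, touching neither die (all of step 2 and all of step 3 and height (world z) of each of chip0, chip1, chip2 below 0.02 m); the arm keeps its last pose, push and grip.
It fails at once if the fingers touch an offcut (contact force between the fingers and chip0 above 0.5 N or contact force between the fingers and chip1 above 0.5 N or contact force between the fingers and chip2 above 0.5 N).
It fails at once if a bystander is moved by more than 30 mm (distance of any of glue_jar, bone_folder, thread_spool, weight, brush, screwdriver, mug from where it was at the start of the episode above 0.03 m).
It also fails if it takes over 62 s, if anything falls off the work surface, if the arm or the gripper's body presses on something with over 40 N, if the wrist force passes 120 N, or if a joint passes its speed limit or range.

## Working session

There is one attempt and no reset: what is moved stays moved. The work goes in short steps, Python scripts to look and compute and a shell command to move; the robot and the scene stay as the last step left them, time stands still between calls to the robot, and variables do not carry over. Pictures are saved under pics/ and viewed, and the job is handed in when it is done.

```bash
ls -la && mkdir -p pics
python3 - <<'E'
from bench import ctrl
import cv2
o=ctrl.get_obs(); print({k:(v if not hasattr(v,'round') else v) for k,v in o.items()}); print(ctrl.grip_depth)
for n in("scene","top"):
    p,d=ctrl.camera(n); cv2.imwrite(f"pics/{n}0.png",p)
    c=ctrl.calibration(n); print(n,c)
E
```

```text
total 12
drwxr-xr-x  3 agent agent 4096 Dec  6 13:42 .
drwxr-xr-x 23 root  root  4096 Dec  6 13:42 ..
drwxr-xr-x  2 agent agent 4096 Dec  6 13:42 pics
{'time_s': 0.0, 'q': array([ 9.94725293e-01,  1.81556730e-01,  1.60798527e+00, -1.66942925e-06,
        1.35381734e+00, -2.06292778e-01]), 'dq': array([-0.00014434, -0.00130451, -0.00080266, -0.00124848,  0.00150535,
       -0.00191354]), 'joint_efforts': array([-4.08021906e-04, -4.44868362e+01, -3.51337373e+01, -9.92735545e-05,
        9.16380814e-03,  1.60847293e-05]), 'eef_pos': array([0.20748534, 0.53567248, 0.23038633]), 'eef_rot': array([ 0.69481744,  0.12941495,  0.69529268, -0.13057026]), 'wrist_force': array([-0.13579297,  0.27855448, -0.53659832]), 'torque': array([0.02776785, 0.00531636, 0.00515211]), 'opening': 0.9957448564104692}
0.0187
scene {'mtx': array([[449.29069653,   0.        , 252.74090073],
       [  0.        , 449.29069653, 190.18805512],
       [  0.        ,   0.        ,   1.        ]]), 'R': array([[ 0.86151533,  0.50745488,  0.01675929],
       [ 0.37614653, -0.61572394, -0.6923856 ],
       [-0.34103536,  0.60280475, -0.72133301]]), 't': array([-0.55694014, -0.15425988,  2.02806421])}
top {'mtx': array([[421.58164049,   0.        , 252.63932896],
       [  0.        , 421.58164049, 187.63648714],
       [  0.        ,   0.        ,   1.        ]]), 'R': array([[ 0.00392723, -0.99997902,  0.00515119],
       [-0.99589915, -0.0043767 , -0.09036437],
       [ 0.09038502, -0.00477518, -0.99589545]]), 't': array([0.06552266, 0.59136246, 1.83386954])}
```

View pics/scene0.png

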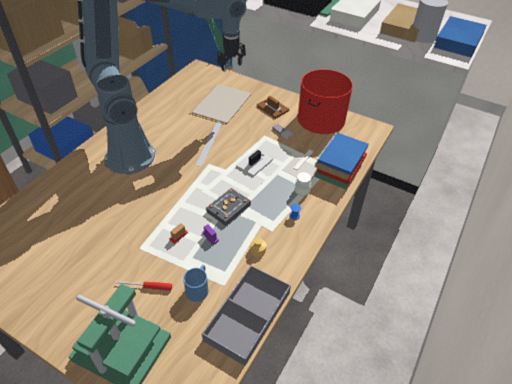

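View pics/top0.png

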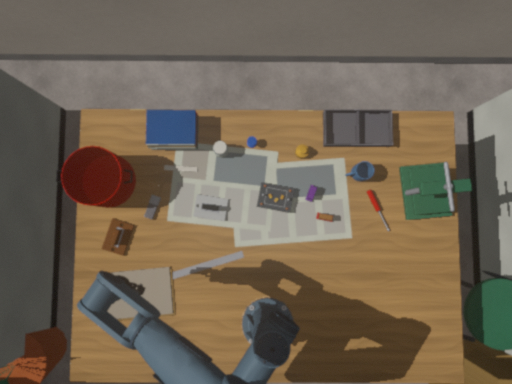

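The overhead view shows the lower die at about (277,198), the aluminium upper die at (211,207), the red scraper at (325,217), the purple look-alike at (312,193) and the brown look-alike at (118,237). Next I'll measure them with the networks and the depth images.

```bash
cat > h.py <<'E'
import numpy as np, cv2
from bench import ctrl
def cloud(n,d):
    c=ctrl.calibration(n);K=c["mtx"];h,w=d.shape
    u,v=np.meshgrid(np.arange(w),np.arange(h))
    P=np.stack([(u-K[0,2])/K[0,0]*d,(v-K[1,2])/K[1,1]*d,d],-1)
    return (P-c["t"])@c["R"]
def pix(n,X):
    c=ctrl.calibration(n);p=c["mtx"]@(c["R"]@np.asarray(X)+c["t"]);return p[:2]/p[2]
def crop(img,r,s,f):
    a,b,c,d=r; cv2.imwrite(f,cv2.resize(img[b:d,a:c],None,fx=s,fy=s,interpolation=cv2.INTER_CUBIC))
E
python3 - <<'E'
from h import *
for n in("top","scene"):
    p,d=ctrl.camera(n); P=cloud(n,d); np.savez(f"{n}0.npz",p=p,d=d,P=P)
    for q in ("lower_die","upper_die","scraper","chip0"):
        for r in ctrl.find_in(q,n)[:5]:
            l,t,rr,b=r["rect"]; c=P[int((t+b)/2),int((l+rr)/2)]
            print(n,q,round(r["confidence"],2),np.round(r["rect"],1),c.round(3))
p=np.load("top0.npz")["p"];crop(p,(160,150,360,260),4,"pics/topc.png")
p=np.load("scene0.npz")["p"];crop(p,(150,130,350,260),4,"pics/scenec.png")
print(ctrl.get_obs()["time_s"])
E
```

```text
top lower_die 0.93 [256.2 180.2 295.3 212.9] [ 0.554 -0.03   0.033]
top upper_die 0.95 [196.6 194.3 226.5 221.9] [0.498 0.246 0.077]
top upper_die 0.79 [101.5 218.  137.5 254.3] [0.377 0.652 0.02 ]
top scraper 0.58 [305.8 183.2 313.1 201. ] [ 0.571 -0.178  0.046]
top scraper 0.4 [316.6 213.5 331.  217.9] [ 0.471 -0.238  0.046]
scene lower_die 0.81 [205.4 188.7 251.1 226.1] [ 0.558 -0.045  0.023]
scene upper_die 0.8 [257.1  99.5 285.9 119.6] [0.378 0.637 0.01 ]
scene scraper 0.72 [168.4 225.  187.2 246.6] [ 0.471 -0.264  0.024]
scene scraper 0.48 [205.6 226.1 218.3 242. ] [ 0.587 -0.207  0.045]
0.6
```

View pics/topc.png

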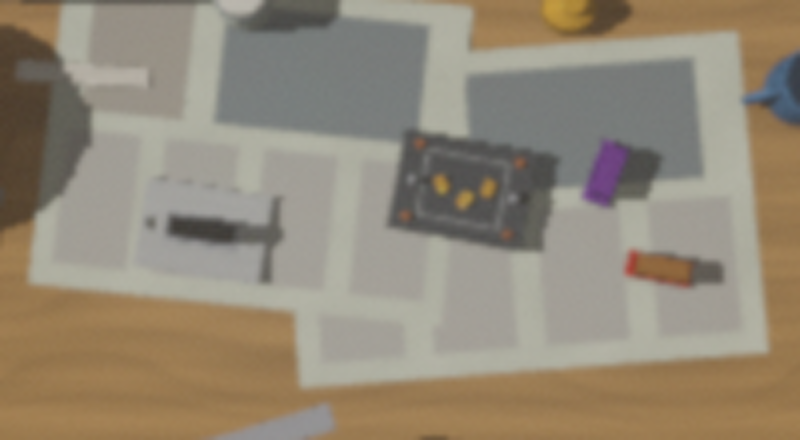

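View pics/scenec.png

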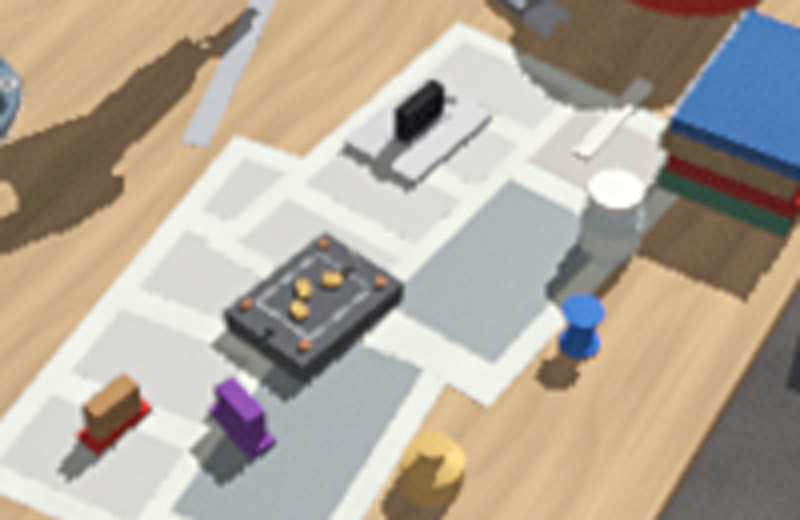

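The crop shows dark die edges with 4 orange pins, 3 chips near the centre, the grey plate with its black bar, and the scraper's wooden grip with its red foot. Now I'll fit poses.

```bash
cat >> h.py <<'E'
def ray(n,uv,z):
    c=ctrl.calibration(n);K=c["mtx"];R=c["R"];C=-R.T@c["t"]
    r=R.T@np.array([(uv[0]-K[0,2])/K[0,0],(uv[1]-K[1,2])/K[1,1],1]);return C+r*(z-C[2])/r[2]
def comps(n,p,mask,z,roi,mina=3):
    m=np.zeros(mask.shape,np.uint8);a,b,c,d=roi;m[b:d,a:c]=mask[b:d,a:c]
    k,_,st,ce=cv2.connectedComponentsWithStats(m,connectivity=8)
    return [(st[i,4],ce[i].round(1),ray(n,ce[i],z).round(4)) for i in range(1,k) if st[i,4]>=mina]
E
python3 - <<'E'
from h import *
for n,roi in(("top",(240,170,310,225)),("scene",(195,180,260,230))):
    f=np.load(f"{n}0.npz");p=f["p"];P=f["P"]
    hsv=cv2.cvtColor(p,cv2.COLOR_BGR2HSV);H,S,V=[hsv[...,i].astype(int) for i in range(3)]
    print(n,"pins",comps(n,p,((H<14)&(S>80)),.036,roi))
    print(n,"chips",comps(n,p,((H>=14)&(H<30)&(S>90)&(V>90)),.0365,roi))
    # depth fits
    def fit(name,c,r,z0,z1):
        m=(np.hypot(P[...,0]-c[0],P[...,1]-c[1])<r)&(P[...,2]>z0)&(P[...,2]<z1)
        q=P[m];mr=cv2.minAreaRect((q[:,:2]*1000).astype(np.float32));print(n,name,len(q),np.round(mr[0],1),np.round(mr[1],1),round(mr[2],1),"zmed",np.median(q[:,2]).round(4), "mean",(q.mean(0)*1000).round(1))
    fit("lower",(.55,-.03),.12,.02,.045)
    fit("plate",(.5,.246),.11,.008,.022)
    fit("bar",(.5,.246),.06,.04,.09)
    fit("scr grip",(.47,-.25),.06,.03,.07)
    fit("scr all",(.47,-.25),.06,.006,.07)
    print("table z",np.median(P[300:330,330:400,2]) if n=="top" else "")
E
```

```text
top pins [(np.int32(4), array([264.5, 185.5]), array([0.5999, 0.016 , 0.036 ])), (np.int32(4), array([289.5, 190.5]), array([ 0.5783, -0.0938,  0.036 ])), (np.int32(5), array([260.8, 203.4]), array([0.5211, 0.032 , 0.036 ])), (np.int32(3), array([286.3, 208.3]), array([ 0.5   , -0.0797,  0.036 ]))]
top chips [(np.int32(15), array([270. , 195.7]), array([ 0.5552, -0.0082,  0.0365])), (np.int32(16), array([281.6, 196.8]), array([ 0.5506, -0.0589,  0.0365])), (np.int32(15), array([275.7, 199.5]), array([ 0.5386, -0.033 ,  0.0365]))]
top lower 825 [551.2 -31.2] [150.2 110.5] 79.5 zmed 0.0308 mean [550.8 -30.9  31.2]
top plate 697 [503.  244.5] [212.2 204.2] 40.7 zmed 0.0134 mean [506.2 250.4  13.8]
top bar 84 [504.8 255.4] [69.5 21.7] 81.7 zmed 0.0574 mean [504.2 254.6  57.5]
top scr grip 78 [ 464.9 -249.7] [57.5 23.6] 78.3 zmed 0.0486 mean [ 464.8 -248.4   49. ]
top scr all 195 [ 470.7 -250.1] [100.8 111.5] 75.2 zmed 0.0125 mean [ 466.7 -248.    25.3]
table z -0.0003334772098618951
scene pins [(np.int32(4), array([230.5, 190.5]), array([0.5241, 0.0271, 0.036 ])), (np.int32(7), array([244.7, 200. ]), array([0.6011, 0.0122, 0.036 ])), (np.int32(6), array([211. , 205.5]), array([ 0.5024, -0.0827,  0.036 ])), (np.int32(7), array([225.7, 216. ]), array([ 0.5819, -0.0983,  0.036 ]))]
scene chips [(np.int32(19), array([232.6, 199.4]), array([ 0.5583, -0.0107,  0.0365])), (np.int32(33), array([224.9, 204.3]), array([ 0.5462, -0.049 ,  0.0365]))]
scene lower 810 [550.6 -36.4] [153.1 116. ] 80.8 zmed 0.0291 mean [553.6 -40.3  29.4]
scene plate 360 [521.  236.9] [206.6 165.8] 69.7 zmed 0.0128 mean [513.2 238.4  13.2]
scene bar 85 [505.3 246. ] [77.8 25.3] 81.9 zmed 0.0547 mean [507.5 244.3  53.5]
scene scr grip 118 [ 466.  -254.7] [55.9 30.6] 81.4 zmed 0.0473 mean [ 468.6 -257.    45.6]
scene scr all 224 [ 463.4 -251.9] [85.7 99. ] 34.8 zmed 0.032 mean [ 470.5 -259.1   31. ]
table z
```

```bash
cat >> h.py <<'E'
from scipy.spatial.transform import Rotation as Ro
def state():
    o=ctrl.get_obs();w,x,y,z=o["eef_rot"];return o,Ro.from_quat([x,y,z,w]).as_matrix()
def goto(pos,yawdeg,show=True):
    """shift (cm, tool axes) and rotvec (tool) to get to pos with jaws (tool y) along yaw (mod 180), tool down"""
    o,R=state();best=None
    for s in(0,180):
        a=np.radians(yawdeg+s);x=np.array([0,0,-1.]);y=np.array([np.cos(a),np.sin(a),0]);z=np.cross(x,y)
        T=np.stack([x,y,z],1);rv=Ro.from_matrix(R.T@T).as_rotvec()
        if best is None or np.linalg.norm(rv)<np.linalg.norm(best[1]):best=(T,rv)
    d=np.asarray(pos)-o["eef_pos"]
    print("t",round(o["time_s"],2),"pos",o["eef_pos"].round(4),"open",round(o["opening"],3),"F",o["wrist_force"].round(1),"q",o["q"].round(2))
    print("tool axes world: y",R[:,1].round(3),"z",R[:,2].round(3),"x",R[:,0].round(3))
    print("shift cm (now axes)",(R.T@d*100).round(2),"(final axes)",(best[0].T@d*100).round(2),"rotvec",best[1].round(3),"deg",np.degrees(np.linalg.norm(best[1])).round(1))
E
python3 -c "
from h import *
goto([.4655,-.2515,.15],-10.5)"
```

```text
t 0.6 pos [0.2078 0.5362 0.2313] open 1.001 F [ 0.4 -0.  -0. ] q [ 0.99  0.18  1.61  0.    1.35 -0.21]
tool axes world: y [0.361 0.932 0.   ] z [ 0.932 -0.361 -0.   ] x [-0.  0. -1.]
shift cm (now axes) [  8.13 -64.13  52.49] (final axes) [ 8.13 39.69 72.75] rotvec [ 1.384 -0.    -0.   ] deg 79.3
```

```bash
python3 -m creep '1 0 0 0 0.173 0 0;1 0 0 0 0.173 0 0;1 0 0 0 0.173 0 0;1 0 0 0 0.173 0 0;1 0 0 0 0.173 0 0;1 0 0 0 0.173 0 0;1 0 0 0 0.173 0 0;1 0 0 0 0.173 0 0' && python3 -c "
from h import *
goto([.4655,-.2515,.15],-10.5)"
```

```text
time_s: 1.6
eef_pos: [0.2078, 0.5362, 0.2315]
eef_rot: [0.44, 0.554, 0.44, -0.553]
wrist_force: [-0.6, -0.1, -0.4]
opening: 1.003
t 1.6 pos [0.2078 0.5362 0.2315] open 1.003 F [-0.6 -0.1 -0.4] q [0.99 0.18 1.61 0.   1.35 1.22]
tool axes world: y [ 0.974 -0.226  0.   ] z [-0.226 -0.974 -0.   ] x [ 0.  0. -1.]
shift cm (now axes) [ 8.13 42.9  70.91] (final axes) [ 8.15 39.69 72.76] rotvec [-0.045 -0.    -0.   ] deg 2.6
```

```bash
python3 -m creep '1 0 2.6 4.7 0 0 0;1 0 2.6 4.7 0 0 0;1 0 2.6 4.7 0 0 0;1 0 2.6 4.7 0 0 0;1 0 2.6 4.7 0 0 0;1 0 2.6 4.7 0 0 0;1 0 2.6 4.7 0 0 0;1 0 2.6 4.7 0 0 0;1 0 2.6 4.7 0 0 0;1 0 2.6 4.7 0 0 0' && python3 -c "
from h import *
goto([.4655,-.2515,.15],-10.5)"
```

```text
time_s: 2.85
eef_pos: [0.3589, 0.0077, 0.2335]
eef_rot: [0.444, 0.556, 0.439, -0.549]
wrist_force: [1.4, -0.6, -0.6]
opening: 0.996
t 2.85 pos [0.3589 0.0077 0.2335] open 0.996 F [ 1.4 -0.6 -0.6] q [-0.32 -0.37  2.11  0.    1.39 -0.1 ]
tool axes world: y [ 0.975 -0.22   0.011] z [-0.22  -0.975 -0.004] x [ 0.012  0.001 -1.   ]
shift cm (now axes) [ 8.44 16.02 22.97] (final axes) [ 8.35 15.21 23.55] rotvec [-0.039 -0.004 -0.011] deg 2.3
```

```bash
python3 -m creep '1 0 2.7 4 0 0 0;1 0 2.7 4 0 0 0;1 0 2.7 4 -0.02 0 0;1 1 2.7 4 -0.02 0 0;1 3 2.5 3.5 0 0 0;1 2 1 2 0 0 0;1 0 0 0 0 0 0'
python3 - <<'E'
from h import *
goto([.4655,-.2515,.10],-10.5)
for n in("top","scene"):
    p,d=ctrl.camera(n); np.savez(f"{n}1.npz",p=p,d=d,P=cloud(n,d))
    u,v=pix(n,[.4655,-.2515,.05]);r=(int(u)-50,int(v)-40,int(u)+50,int(v)+40);crop(p,r,7,f"pics/{n}1.png")
E
```

```text
time_s: 3.72
eef_pos: [0.4583, -0.2464, 0.1756]
eef_rot: [0.456, 0.549, 0.446, -0.54]
wrist_force: [1.0, 0.1, -0.0]
opening: 1.001
t 3.73 pos [ 0.4583 -0.2464  0.1756] open 1.001 F [ 1.   0.1 -0. ] q [-0.73  0.11  1.81  0.01  1.21 -0.54]
tool axes world: y [ 0.982 -0.187  0.019] z [-0.187 -0.982 -0.001] x [ 0.018 -0.003 -1.   ]
shift cm (now axes) [7.57 0.66 0.37] (final axes) [7.56 0.8  0.37] rotvec [-0.005 -0.001 -0.019] deg 1.1
```

View pics/top1.png

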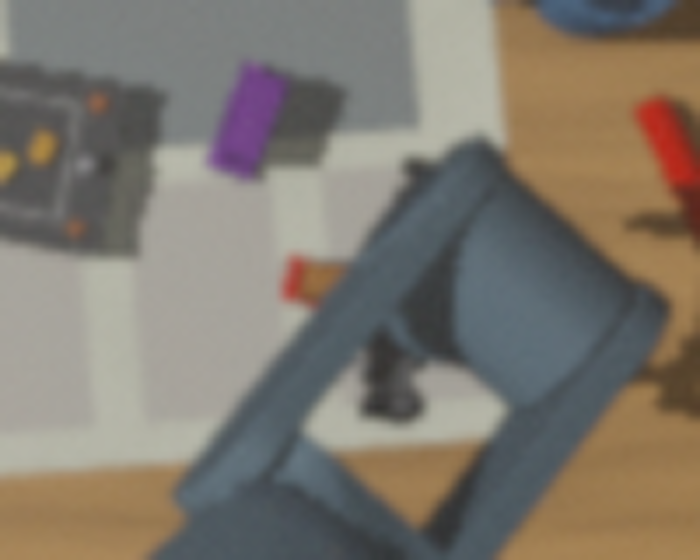

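View pics/scene1.png

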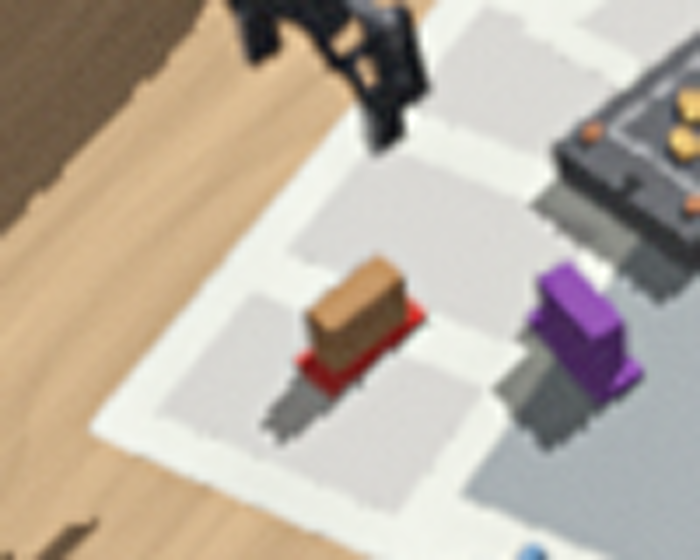

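The scene view shows the scraper (grip top around (358,300) in the crop), with the gripper above it and the jaws across its short side. Descending.

```bash
python3 -m creep '1 2 0.8 0.4 0 0 -0.019;1 2 0 0 0 0 0;1 2 0 0 0 0 0;1 0 0 0 0 0 0;1 0 0 0 0 0 0'
python3 - <<'E'
from h import *
goto([.4655,-.2515,.02],-10.5)
n="scene"
p,d=ctrl.camera(n); 
u,v=pix(n,[.4655,-.2515,.05]);r=(int(u)-40,int(v)-35,int(u)+40,int(v)+35);crop(p,r,9,f"pics/{n}2.png")
E
```

```text
time_s: 4.45
eef_pos: [0.4695, -0.2483, 0.1238]
eef_rot: [0.457, 0.544, 0.449, -0.542]
wrist_force: [0.5, -0.1, 0.3]
opening: 1.003
t 4.45 pos [ 0.4695 -0.2483  0.1238] open 1.003 F [ 0.5 -0.1  0.3] q [-0.71  0.2   1.82  0.    1.11 -0.53]
tool axes world: y [ 0.983 -0.181  0.011] z [-0.181 -0.984  0.005] x [ 0.01  -0.007 -1.   ]
shift cm (now axes) [10.37 -0.45  0.34] (final axes) [10.38 -0.34  0.39] rotvec [ 0.002  0.005 -0.011] deg 0.7
```

View pics/scene2.png

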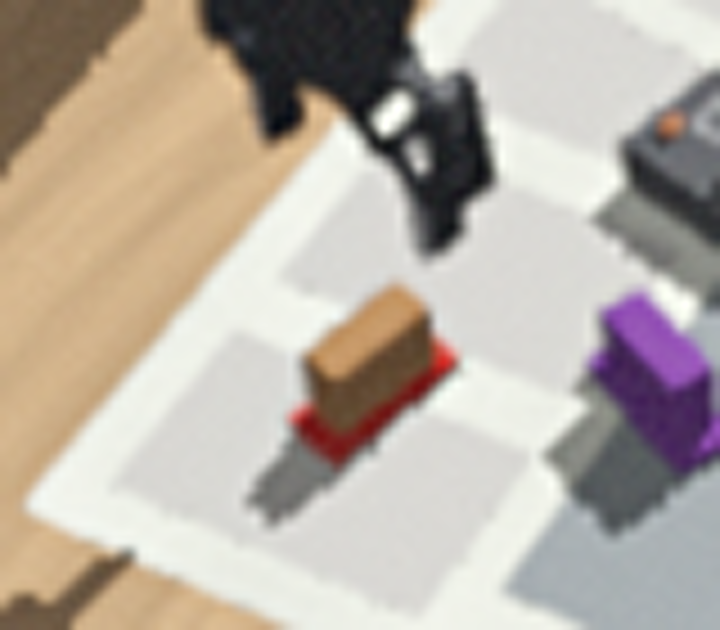

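The jaws straddle the grip (grip top at about (365,330) in the crop). I'll lower further and check again.

```bash
python3 -m creep '1 2 -0.4 0.4 0 0 -0.01;1 2 0 0 0 0 0;1 2 0 0 0 0 0;1 1 0 0 0 0 0;1 0 0 0 0 0 0'
python3 - <<'E'
from h import *
goto([.4655,-.2515,.02],-10.5)
n="scene"
p,d=ctrl.camera(n); 
u,v=pix(n,[.4655,-.2515,.05]);r=(int(u)-40,int(v)-35,int(u)+40,int(v)+35);crop(p,r,9,f"pics/{n}3.png")
E
```

```text
time_s: 5.12
eef_pos: [0.4646, -0.253, 0.051]
eef_rot: [-0.454, -0.542, -0.451, 0.545]
wrist_force: [0.5, 0.8, 0.5]
opening: 0.999
t 5.12 pos [ 0.4646 -0.253   0.051 ] open 0.999 F [0.5 0.8 0.5] q [-0.72  0.32  1.85 -0.01  0.97 -0.54]
tool axes world: y [ 0.984 -0.181  0.001] z [-0.181 -0.983  0.006] x [ 0.    -0.006 -1.   ]
shift cm (now axes) [ 3.1   0.06 -0.19] (final axes) [ 3.1   0.06 -0.17] rotvec [ 0.001  0.006 -0.001] deg 0.4
```

View pics/scene3.png

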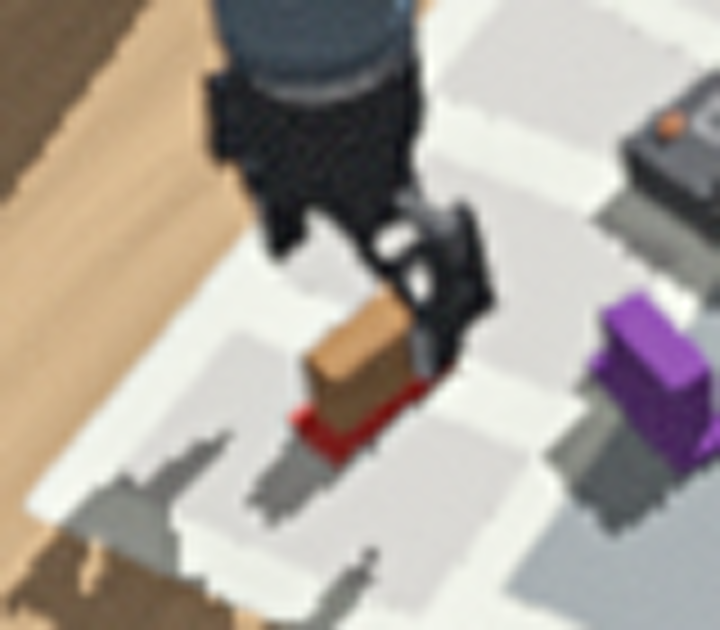

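```bash
python3 -m creep '1 1.5 0 -0.1 0 0 0;1 1.2 0 -0.1 0 0 0;1 0.4 0 0 0 0 0;1 0 0 0 0 0 0'
python3 - <<'E'
from h import *
goto([.4655,-.2515,.02],-10.5)
E
```

```text
time_s: 5.68
eef_pos: [0.466, -0.252, 0.0194]
eef_rot: [-0.455, -0.542, -0.45, 0.545]
wrist_force: [-0.5, 1.1, 0.0]
opening: 1.004
t 5.67 pos [ 0.466  -0.252   0.0194] open 1.004 F [-0.5  1.1  0. ] q [-0.72  0.37  1.86 -0.01  0.9  -0.53]
tool axes world: y [ 0.984 -0.181  0.004] z [-0.181 -0.984  0.008] x [ 0.002 -0.008 -1.   ]
shift cm (now axes) [-0.06 -0.06 -0.04] (final axes) [-0.06 -0.06 -0.04] rotvec [ 0.002  0.008 -0.004] deg 0.5
```

```bash
python3 -m creep '0 0 0 0 0 0 0;0 0 0 0 0 0 0;0 0 0 0 0 0 0;0 0 0 0 0 0 0;0 0 0 0 0 0 0;0 0 0 0 0 0 0'
python3 - <<'E'
from h import *
goto([.4655,-.2515,.02],-10.5)
E
```

```text
time_s: 6.42
eef_pos: [0.4667, -0.2526, 0.0205]
eef_rot: [-0.456, -0.542, -0.449, 0.544]
wrist_force: [-0.0, 0.6, -0.3]
opening: 0.274
t 6.42 pos [ 0.4667 -0.2526  0.0205] open 0.274 F [-0.   0.6 -0.3] q [-0.72  0.37  1.85 -0.01  0.9  -0.53]
tool axes world: y [ 0.984 -0.181  0.005] z [-0.181 -0.984  0.009] x [ 0.004 -0.01  -1.   ]
shift cm (now axes) [ 0.05 -0.13 -0.08] (final axes) [ 0.05 -0.13 -0.08] rotvec [ 0.002  0.009 -0.005] deg 0.6
```

```bash
python3 -m creep '0 -2 0 0 0 0 0;0 -3 0 0 0 0 0;0 -3 0 0 0 0 0;0 -2 0 0 0 0 0;0 0 0 0 0 0 0'
python3 - <<'E'
from h import *
goto([.5904,-.0397,.11],-10.5)
n="scene"
p,d=ctrl.camera(n); 
o,_=state();u,v=pix(n,o["eef_pos"]);r=(int(u)-40,int(v)-35,int(u)+40,int(v)+35);crop(p,r,9,f"pics/{n}4.png")
E
```

```text
time_s: 7.05
eef_pos: [0.465, -0.2504, 0.1213]
eef_rot: [-0.455, -0.542, -0.451, 0.545]
wrist_force: [0.8, 0.9, -3.0]
opening: 0.273
t 7.05 pos [ 0.465  -0.2504  0.1213] open 0.273 F [ 0.8  0.9 -3. ] q [-0.72  0.2   1.82 -0.01  1.11 -0.53]
tool axes world: y [ 0.984 -0.181  0.002] z [-0.181 -0.983  0.007] x [ 0.001 -0.007 -1.   ]
shift cm (now axes) [  1.     8.52 -23.  ] (final axes) [  1.13   8.49 -23.  ] rotvec [ 0.001  0.007 -0.002] deg 0.4
```

View pics/scene4.png

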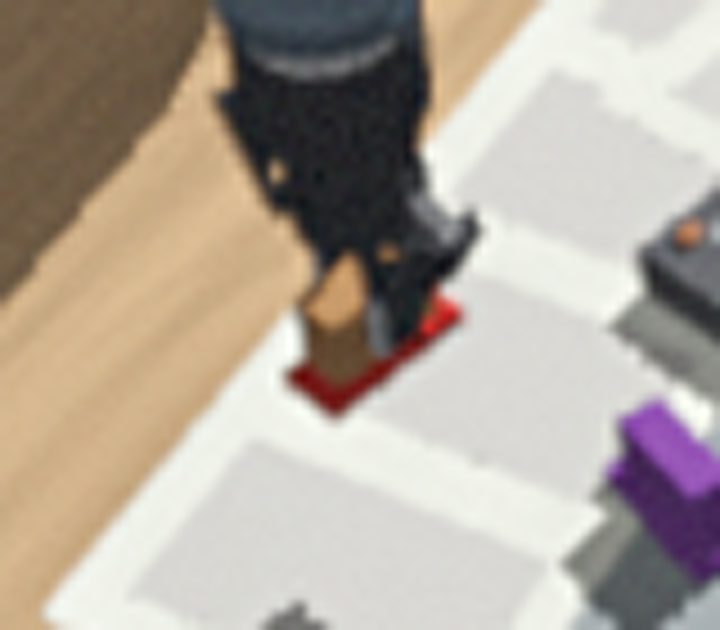

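The scraper is held level, with the finger near the middle of its length (foot edge from (335,415) to (462,315)). Moving over the far (+x) side of the die.

```bash
python3 -m creep '0 0 1.4 -3.8 0 0 0;0 0 1.5 -4 0 0 0;0 0 1.5 -4 0 0 0;0 0 1.5 -4 0 0 0;0 0 1.5 -4 0 0 0;0 0 0.8 -2 0 0 0;0 0 0 0 0 0 0'
python3 - <<'E'
from h import *
goto([.5904,-.0397,.11],-10.5)
E
```

```text
time_s: 7.98
eef_pos: [0.5819, -0.0427, 0.1066]
eef_rot: [-0.448, -0.54, -0.456, 0.548]
wrist_force: [0.6, 0.2, -0.8]
opening: 0.268
t 7.97 pos [ 0.5819 -0.0427  0.1066] open 0.268 F [ 0.6  0.2 -0.8] q [-0.27  0.35  1.67 -0.    1.14 -0.09]
tool axes world: y [ 0.983 -0.184 -0.016] z [-0.184 -0.983  0.002] x [-0.016  0.001 -1.   ]
shift cm (now axes) [-0.35  0.77 -0.45] (final axes) [-0.34  0.78 -0.45] rotvec [-0.001  0.002  0.016] deg 0.9
```

```bash
python3 -m creep '0 1 0.8 -0.4 0 0 0.015;0 1.2 0 0 0 0 0;0 0 0 0 0 0 0'
python3 - <<'E'
from h import *
goto([.5904,-.0397,.053],-10.5)
for n in("top","scene"):
    p,d=ctrl.camera(n); np.savez(f"{n}5.npz",p=p,d=d,P=cloud(n,d))
    u,v=pix(n,[.55,-.03,.05]);r=(int(u)-40,int(v)-35,int(u)+40,int(v)+35);crop(p,r,9,f"pics/{n}5.png")
E
```

```text
time_s: 8.35
eef_pos: [0.5883, -0.0417, 0.0802]
eef_rot: [-0.451, -0.543, -0.452, 0.546]
wrist_force: [0.1, 0.6, -2.7]
opening: 0.268
t 8.35 pos [ 0.5883 -0.0417  0.0802] open 0.268 F [ 0.1  0.6 -2.7] q [-0.27  0.39  1.67 -0.    1.08 -0.08]
tool axes world: y [ 0.983 -0.185 -0.005] z [-0.185 -0.983  0.003] x [-0.005 -0.002 -1.   ]
shift cm (now axes) [ 2.72  0.18 -0.24] (final axes) [ 2.72  0.17 -0.23] rotvec [-0.003  0.003  0.005] deg 0.4
```

View pics/scene5.png

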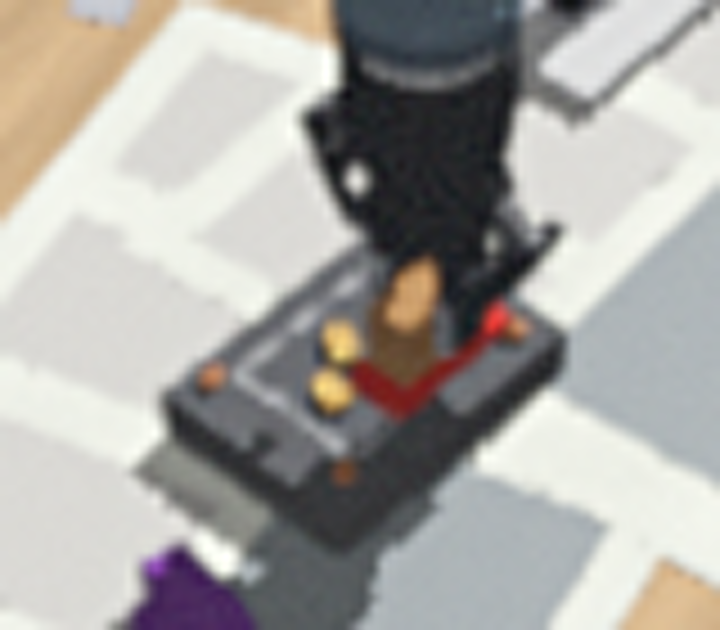

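View pics/top5.png

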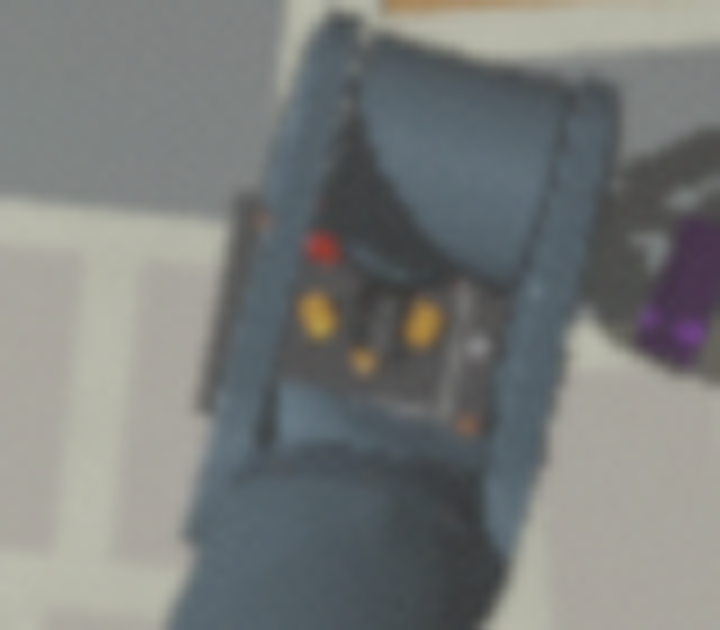

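```bash
cat >> h.py <<'E'
def box(img,n,c,yaw,hx,hy,z,col,s,off):
    a=np.radians(yaw);X=np.array([np.cos(a),np.sin(a)]);Y=np.array([-np.sin(a),np.cos(a)])
    q=[pix(n,[*(np.array(c)+i*hx*X+j*hy*Y),z]) for i,j in((1,1),(1,-1),(-1,-1),(-1,1))]
    q=((np.array(q)-off+.5)*s).astype(np.int32);cv2.polylines(img,[q],True,col,1)
E
python3 - <<'E'
from h import *
o,_=state();t=o["eef_pos"]
for n in("top","scene"):
    p=np.load(f"{n}5.npz")["p"]
    u,v=pix(n,[.55,-.03,.05]);a,b=int(u)-40,int(v)-35
    im=cv2.resize(p[b:b+70,a:a+80],None,fx=9,fy=9,interpolation=cv2.INTER_CUBIC)
    box(im,n,t[:2],-10.5,.015,.036,t[2]-.0205,(0,255,0),9,(a,b))
    box(im,n,(.551,-.0325),-10.4,.055,.075,.03,(255,255,0),9,(a,b))
    cv2.imwrite(f"pics/{n}5o.png",im)
E
```

```text
(no output)
```

View pics/scene5o.png

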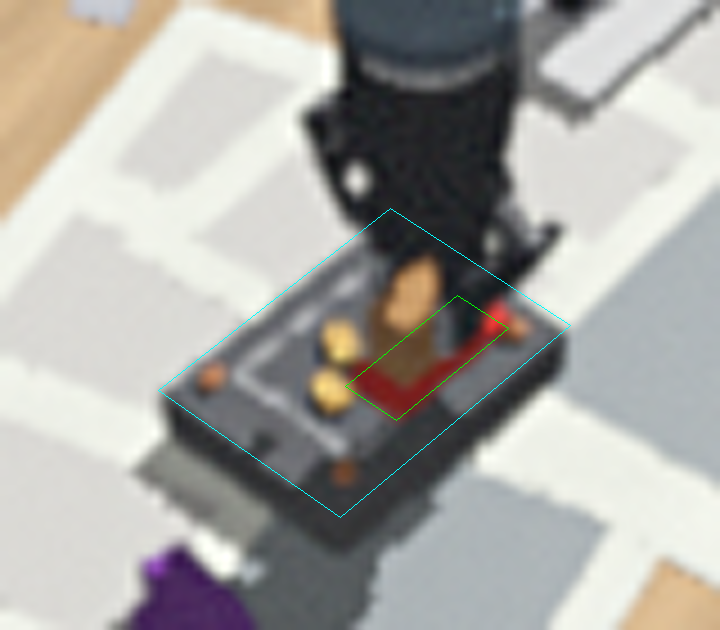

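View pics/top5o.png

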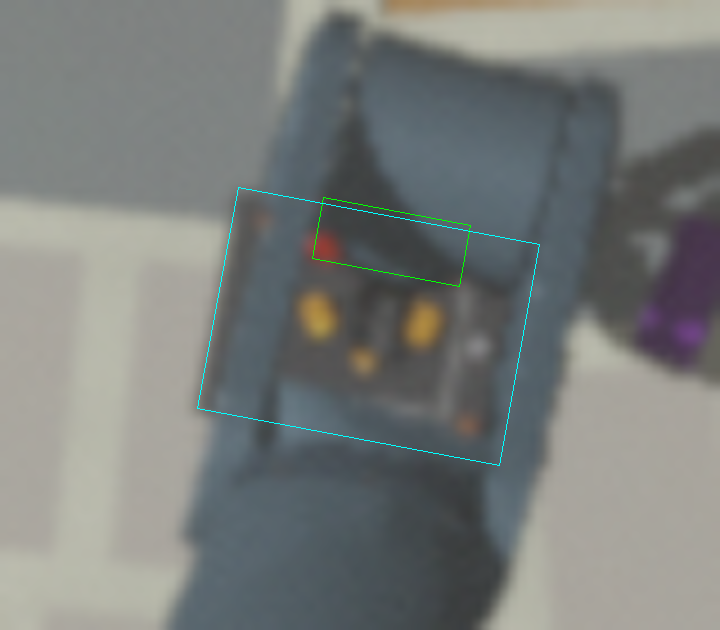

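The predicted outlines of foot and die match both pictures to within about 3 mm. Lowering beside the chips now.

```bash
python3 -m creep '0 0.5 0.4 -0.4 0 0 0;0 1 0 0 0 0 0;0 0.7 0 0 0 0 0;0 0.3 0 0 0 0 0;0 0 0 0 0 0 0'
python3 - <<'E'
from h import *
goto([.5904,-.0397,.053],-10.5)
n="scene"
p,d=ctrl.camera(n); 
u,v=pix(n,[.55,-.03,.05]);r=(int(u)-40,int(v)-35,int(u)+40,int(v)+35);crop(p,r,9,f"pics/{n}6.png")
E
```

```text
time_s: 9.07
eef_pos: [0.5948, -0.0391, 0.0556]
eef_rot: [-0.452, -0.544, -0.451, 0.546]
wrist_force: [0.3, -0.3, -1.6]
opening: 0.271
t 9.07 pos [ 0.5948 -0.0391  0.0556] open 0.271 F [ 0.3 -0.3 -1.6] q [-0.26  0.44  1.67 -0.    1.04 -0.07]
tool axes world: y [ 0.983 -0.186 -0.001] z [-0.186 -0.983  0.003] x [-0.001 -0.003 -1.   ]
shift cm (now axes) [ 0.26 -0.42  0.14] (final axes) [ 0.26 -0.42  0.13] rotvec [-0.004  0.003  0.001] deg 0.3
```

View pics/scene6.png

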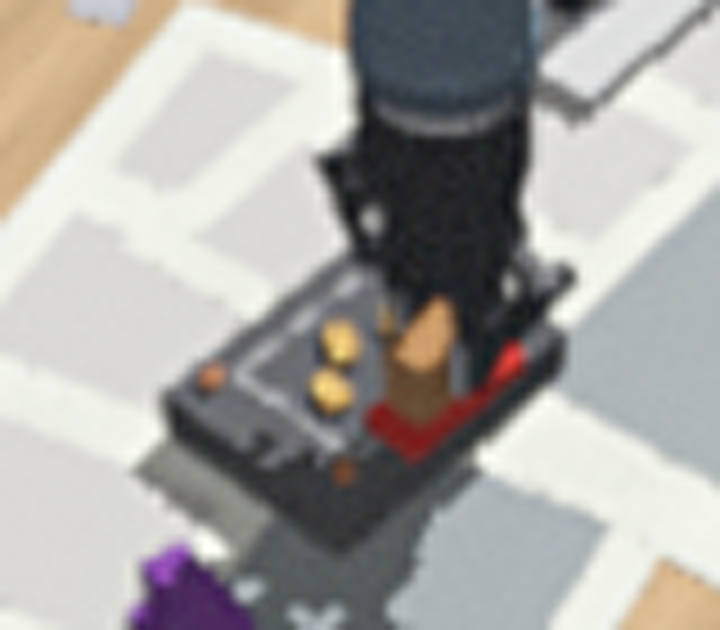

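```bash
python3 -m creep '0 0.3 0 0 0 0 0;0 0.1 -0.5 0 0 0 0;0 0 -1 0 0 0 0;0 0 -1 0 0 0 0'
python3 - <<'E'
from h import *
goto([.5904,-.0397,.053],-10.5)
E
```

```text
time_s: 9.62
eef_pos: [0.5696, -0.0344, 0.0521]
eef_rot: [-0.452, -0.544, -0.45, 0.545]
wrist_force: [-0.2, -0.4, -0.9]
opening: 0.272
t 9.62 pos [ 0.5696 -0.0344  0.0521] open 0.272 F [-0.2 -0.4 -0.9] q [-0.27  0.4   1.74 -0.    1.01 -0.08]
tool axes world: y [ 0.983 -0.186  0.001] z [-0.186 -0.983  0.003] x [ 0.    -0.003 -1.   ]
shift cm (now axes) [-0.09  2.14  0.13] (final axes) [-0.09  2.14  0.14] rotvec [-0.004  0.003 -0.001] deg 0.3
```

```bash
python3 -m creep '0 0 -1 0 0 0 0;0 0 -1 0 0 0 0;0 0 -1 0 0 0 0'
python3 - <<'E'
from h import *
goto([.4773,-.0193,.052],-10.5)
n="scene"
p,d=ctrl.camera(n); 
u,v=pix(n,[.55,-.03,.05]);r=(int(u)-40,int(v)-35,int(u)+40,int(v)+35);crop(p,r,9,f"pics/{n}7.png")
E
```

```text
time_s: 10.0
eef_pos: [0.5376, -0.0283, 0.0524]
eef_rot: [-0.452, -0.544, -0.45, 0.545]
wrist_force: [1.2, 0.3, -1.9]
opening: 0.272
t 10.0 pos [ 0.5376 -0.0283  0.0524] open 0.272 F [ 1.2  0.3 -1.9] q [-0.27  0.33  1.82 -0.    0.98 -0.08]
tool axes world: y [ 0.983 -0.186  0.001] z [-0.186 -0.983  0.003] x [ 0.    -0.003 -1.   ]
shift cm (now axes) [ 0.03 -6.09  0.24] (final axes) [ 0.04 -6.09  0.21] rotvec [-0.004  0.003 -0.001] deg 0.3
```

View pics/scene7.png

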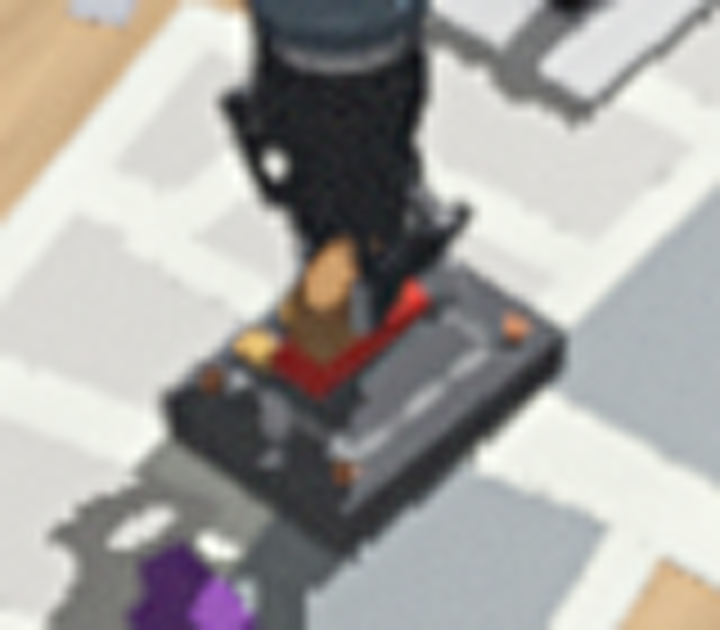

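One chip shows ahead of the foot's −y corner at (257,347), so I'll bias slightly towards −y while continuing.

```bash
python3 -m creep '0 0 -0.6 0.3 0 0 0;0 0 -1 0.1 0 0 0;0 0 -1 0 0 0 0'
python3 - <<'E'
from h import *
goto([.4773,-.0193,.052],-10.5)
n="scene"
p,d=ctrl.camera(n); 
u,v=pix(n,[.55,-.03,.05]);r=(int(u)-40,int(v)-35,int(u)+40,int(v)+35);crop(p,r,9,f"pics/{n}8.png")
E
```

```text
time_s: 10.42
eef_pos: [0.509, -0.0273, 0.0524]
eef_rot: [-0.452, -0.544, -0.45, 0.545]
wrist_force: [-0.7, -0.1, -1.0]
opening: 0.273
t 10.43 pos [ 0.509  -0.0273  0.0524] open 0.273 F [-0.7 -0.1 -1. ] q [-0.28  0.28  1.9  -0.    0.96 -0.1 ]
tool axes world: y [ 0.983 -0.186  0.   ] z [-0.186 -0.983  0.003] x [-0.    -0.003 -1.   ]
shift cm (now axes) [ 0.04 -3.26 -0.19] (final axes) [ 0.04 -3.26 -0.21] rotvec [-0.004  0.003 -0.   ] deg 0.3
```

View pics/scene8.png

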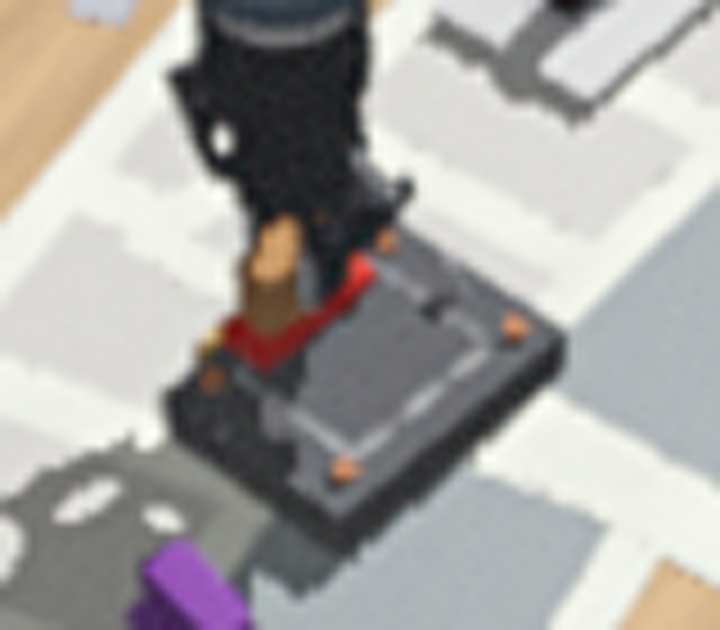

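The swept face behind the foot is clear, and the chip is at the die edge at (207,343). Pushing on past the edge.

```bash
python3 -m creep '0 0 -1 0 0 0 0;0 0 -1 0 0 0 0;0 0 -0.9 0 0 0 0;0 0 0 0 0 0 0;0 0 0 0 0 0 0'
python3 - <<'E'
from h import *
goto([.4773,-.0193,.052],-10.5)
for n in("scene","top"):
    p,d=ctrl.camera(n); 
    u,v=pix(n,[.51,-.03,.05]);r=(int(u)-40,int(v)-35,int(u)+40,int(v)+35);crop(p,r,9,f"pics/{n}9.png")
E
```

```text
time_s: 11.1
eef_pos: [0.4766, -0.0208, 0.0522]
eef_rot: [-0.452, -0.543, -0.451, 0.546]
wrist_force: [-0.0, -0.0, -2.1]
opening: 0.27
t 11.1 pos [ 0.4766 -0.0208  0.0522] open 0.27 F [-0.  -0.  -2.1] q [-0.29  0.22  1.98 -0.    0.95 -0.1 ]
tool axes world: y [ 0.983 -0.185 -0.002] z [-0.185 -0.983  0.003] x [-0.002 -0.003 -1.   ]
shift cm (now axes) [ 0.02  0.04 -0.16] (final axes) [ 0.02  0.04 -0.16] rotvec [-0.003  0.003  0.002] deg 0.3
```

View pics/scene9.png

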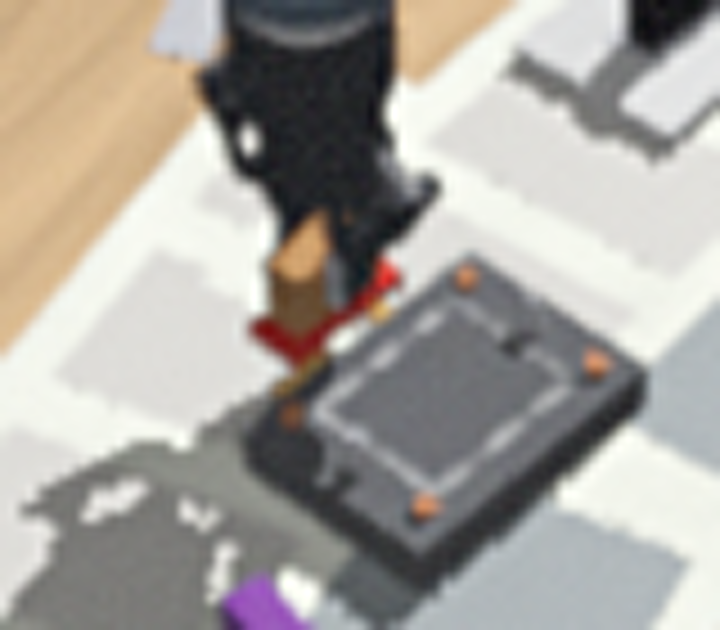

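View pics/top9.png

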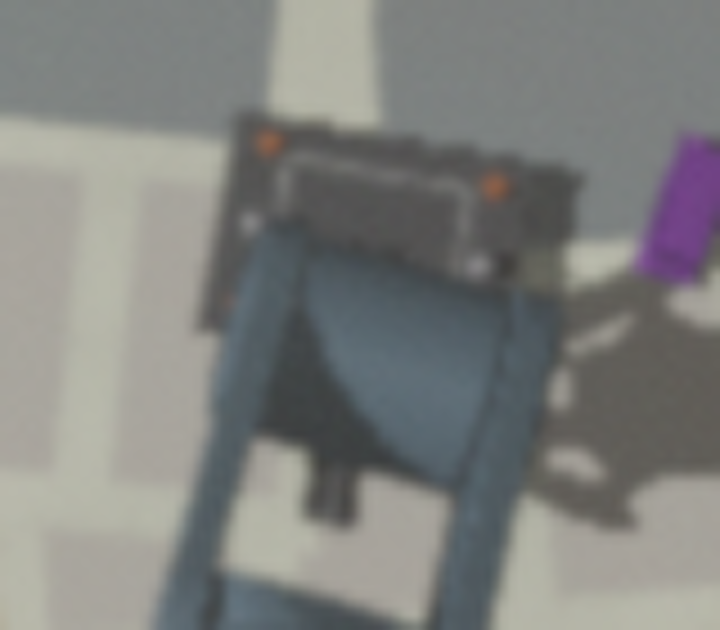

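The face is clear; chips show in the gap beside the die at (300,375) and (380,312). I'll lift and check that they lie on the bench.

```bash
python3 -m creep '0 -2 0 0 0 0 0;0 -3 0 0 0 0 0;0 -3 0 2 0 0 0;0 0 0 4 0 0 0;0 0 0 4 0 0 0;0 0 0 3 0 0 0;0 0 0 0 0 0 0'
python3 - <<'E'
from h import *
goto([.4655,-.2515,.12],-10.5)
for n in("scene","top"):
    p,d=ctrl.camera(n); np.savez(f"{n}10.npz",p=p,d=d,P=cloud(n,d))
    u,v=pix(n,[.51,-.03,.05]);r=(int(u)-40,int(v)-35,int(u)+40,int(v)+35);crop(p,r,9,f"pics/{n}10.png")
    P=cloud(n,d);hsv=cv2.cvtColor(p,cv2.COLOR_BGR2HSV);H,S,V=[hsv[...,i].astype(int) for i in range(3)]
    m=(H>=14)&(H<30)&(S>100)&(V>80)&(abs(P[...,0]-.49)<.06)&(abs(P[...,1]+.03)<.09)
    k,l,st,ce=cv2.connectedComponentsWithStats(m.astype(np.uint8),connectivity=8)
    for i in range(1,k):
        if st[i,4]>2: print(n,st[i,4],ce[i].round(1),np.median(P[l==i],0).round(4),"z95",np.percentile(P[l==i][:,2],95).round(4))
E
```

```text
time_s: 12.08
eef_pos: [0.4543, -0.1528, 0.1358]
eef_rot: [-0.453, -0.543, -0.451, 0.545]
wrist_force: [-0.0, 0.5, -1.8]
opening: 0.272
t 12.07 pos [ 0.4543 -0.1528  0.1358] open 0.272 F [-0.   0.5 -1.8] q [-0.57  0.08  1.93 -0.    1.13 -0.38]
tool axes world: y [ 0.983 -0.184  0.001] z [-0.184 -0.983  0.005] x [-0.    -0.005 -1.   ]
shift cm (now axes) [1.63 2.91 9.49] (final axes) [1.58 2.9  9.5 ] rotvec [-0.001  0.005 -0.001] deg 0.3
scene 5 [212.  201.2] [ 0.4796 -0.0412  0.0095] z95 0.0168
top 3 [275.7 213.3] [ 0.4801 -0.0359  0.0117] z95 0.0128
```

View pics/scene10.png

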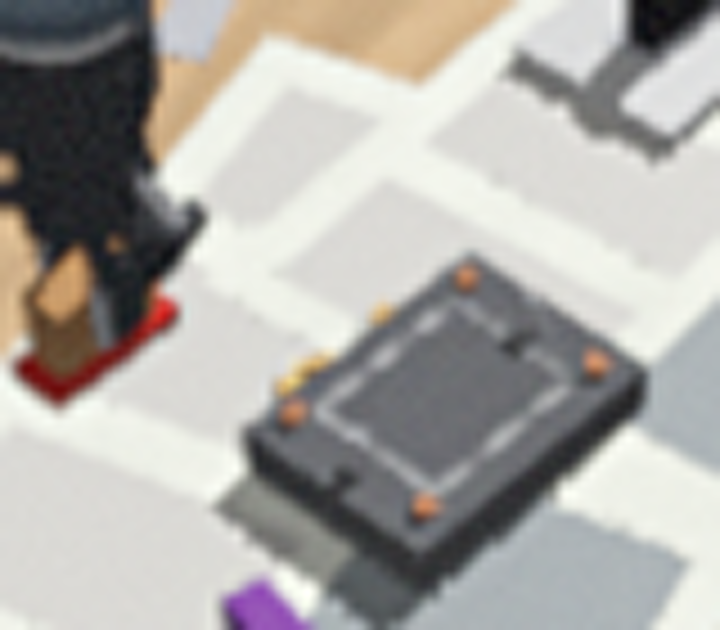

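View pics/top10.png

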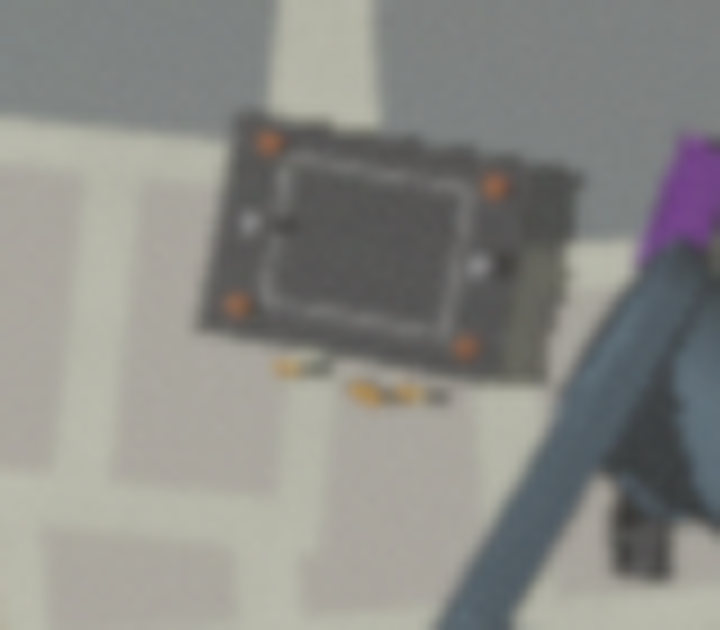

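All three chips lie on the bench along the near die edge, at (288,368), (362,390) and (412,393) in the top crop, and the face is clear. Now putting the scraper back where it came from.

```bash
python3 -m creep '0 0 1 3 0 0 0;0 0.5 1 3 0 0 0;0 2 0.8 2.5 0 0 0;0 2.5 0 0.5 0 0 0;0 2.5 0 0 0 0 0;0 1.5 0 0 0 0 0;0 0 0 0 0 0 0'
python3 - <<'E'
from h import *
goto([.4655,-.2515,.0205],-10.5)
E
```

```text
time_s: 13.05
eef_pos: [0.4691, -0.2395, 0.0428]
eef_rot: [-0.455, -0.541, -0.455, 0.542]
wrist_force: [0.6, -0.2, -1.5]
opening: 0.271
t 13.05 pos [ 0.4691 -0.2395  0.0428] open 0.271 F [ 0.6 -0.2 -1.5] q [-0.7   0.33  1.85 -0.    0.96 -0.52]
tool axes world: y [ 0.985 -0.172 -0.   ] z [-0.172 -0.985  0.001] x [-0.    -0.001 -1.   ]
shift cm (now axes) [ 2.24 -0.15  1.24] (final axes) [ 2.23 -0.14  1.25] rotvec [0.01  0.001 0.   ] deg 0.6
```

```bash
python3 -m creep '0 1 0 0.4 0 0 0;0 0.8 0 0 0 0 0;0 0.3 0 0 0 0 0;0 0.1 0 0 0 0 0;0 0 0 0 0 0 0'
python3 - <<'E'
from h import *
goto([.4655,-.2515,.0205],-10.5)
E
```

```text
time_s: 13.68
eef_pos: [0.4702, -0.2443, 0.0218]
eef_rot: [-0.457, -0.541, -0.454, 0.541]
wrist_force: [0.9, -0.5, -1.9]
opening: 0.271
t 13.68 pos [ 0.4702 -0.2443  0.0218] open 0.271 F [ 0.9 -0.5 -1.9] q [-0.7   0.37  1.85 -0.    0.91 -0.53]
tool axes world: y [ 0.985 -0.171  0.003] z [-0.171 -0.985  0.003] x [ 0.003 -0.004 -1.   ]
shift cm (now axes) [ 0.13 -0.34  0.79] (final axes) [ 0.13 -0.33  0.79] rotvec [ 0.011  0.003 -0.003] deg 0.7
```

Down another 1–2 mm, then open.

```bash
python3 -m creep '0 0.15 0 0 0 0 0;0 0.05 0 0 0 0 0;0.5 0 0 0 0 0 0;1 0 0 0 0 0 0;1 0 0 0 0 0 0;1 0 0 0 0 0 0;1 0 0 0 0 0 0'
python3 - <<'E'
from h import *
goto([.5048,.2555,.12],-8.2)
E
```

```text
time_s: 14.55
eef_pos: [0.4712, -0.2452, 0.021]
eef_rot: [0.458, 0.541, 0.453, -0.541]
wrist_force: [-1.3, 0.4, 0.2]
opening: 1.003
t 14.55 pos [ 0.4712 -0.2452  0.021 ] open 1.003 F [-1.3  0.4  0.2] q [-0.7   0.37  1.85 -0.    0.91 -0.53]
tool axes world: y [ 0.985 -0.171  0.006] z [-0.171 -0.985  0.004] x [ 0.005 -0.005 -1.   ]
shift cm (now axes) [-10.15  -5.2  -49.86] (final axes) [ -9.9   -3.81 -50.04] rotvec [-0.029  0.005 -0.006] deg 1.7
```

```bash
python3 -m creep '1 -1.5 0 0 0 0 0;1 -3 0 0 0 0 0;1 -4 0 0 0 0 0;1 -4 0 0 0 0 0;1 -1.5 -0.2 -4 0 0 0;1 0 -0.3 -5 0 0 0;1 0 -0.4 -5 0 0 0;1 0 -0.4 -5 0 0 0;1 0 -0.4 -5 -0.01 0 0;1 0 -0.4 -5 -0.01 0 0'
python3 - <<'E'
from h import *
goto([.5048,.2555,.12],-8.2)
n="scene"
p,d=ctrl.camera(n); 
u,v=pix(n,[.4655,-.2515,.05]);r=(int(u)-40,int(v)-35,int(u)+40,int(v)+35);crop(p,r,9,f"pics/{n}11.png")
E
```

```text
time_s: 15.8
eef_pos: [0.5029, 0.0487, 0.1755]
eef_rot: [0.466, 0.541, 0.452, -0.536]
wrist_force: [0.3, -1.0, -0.4]
opening: 1.002
t 15.8 pos [0.5029 0.0487 0.1755] open 1.002 F [ 0.3 -1.  -0.4] q [-0.13  0.07  1.85 -0.01  1.2   0.03]
tool axes world: y [ 0.987 -0.158  0.02 ] z [-0.158 -0.987  0.008] x [ 0.018 -0.011 -1.   ]
shift cm (now axes) [  5.33  -3.19 -20.49] (final axes) [  5.55  -2.76 -20.5 ] rotvec [-0.016  0.008 -0.02 ] deg 1.5
```

View pics/scene11.png

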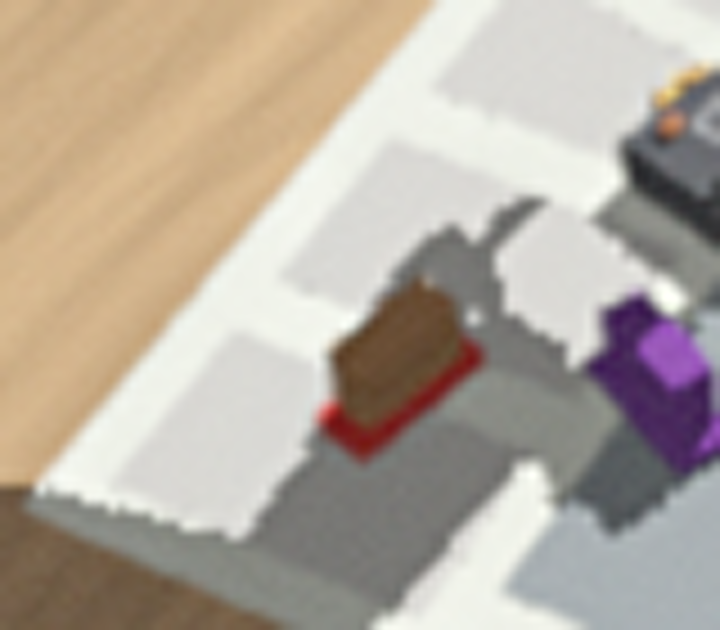

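The scraper sits flat on the bench at (400,380) in the crop. Before approaching, I'll refine the upper die pose from the first pictures.

Run:
```python
from h import *
for n in("top","scene"):
    f=np.load(f"{n}0.npz");p=f["p"];P=f["P"]
    g=p.max(2).astype(int)
    # bar dark pixels, high z
    m=(g<70)&(np.hypot(P[...,0]-.505,P[...,1]-.25)<.06)&(P[...,2]>.05)
    q=P[m];mr=cv2.minAreaRect((q[:,:2]*1000).astype(np.float32));print(n,"bar",len(q),np.round(mr[0],1),np.round(mr[1],1),round(mr[2],1),"mean",(q.mean(0)*1000).round(1))
    u,v=pix(n,[.505,.25,.03]);a,b=int(u)-40,int(v)-35
    im=cv2.resize(p[b:b+70,a:a+80],None,fx=9,fy=9,interpolation=cv2.INTER_CUBIC)
    c=(.505,.2525)
    box(im,n,c,-8.2,.050,.070,.014,(0,255,0),9,(a,b))
    box(im,n,c,-8.2,.011,.035,.058,(0,255,255),9,(a,b))
    cv2.imwrite(f"pics/{n}12.png",im)
```

```text
top bar 34 [503.8 250.2] [56.8 12.3] 82.3 mean [503.3 248.2  58.8]
scene bar 44 [508.1 243.5] [73.8 18.9] 82.7 mean [509.2 245.2  56.2]
```

View pics/top12.png

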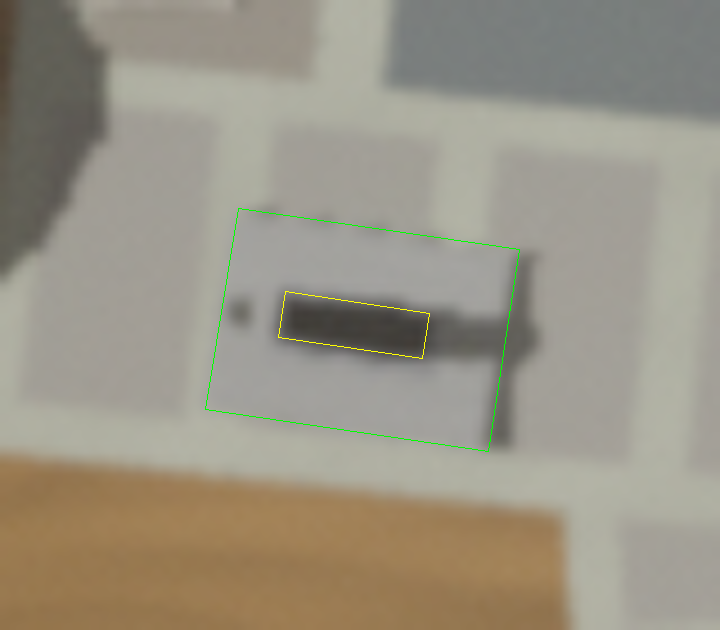

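View pics/scene12.png

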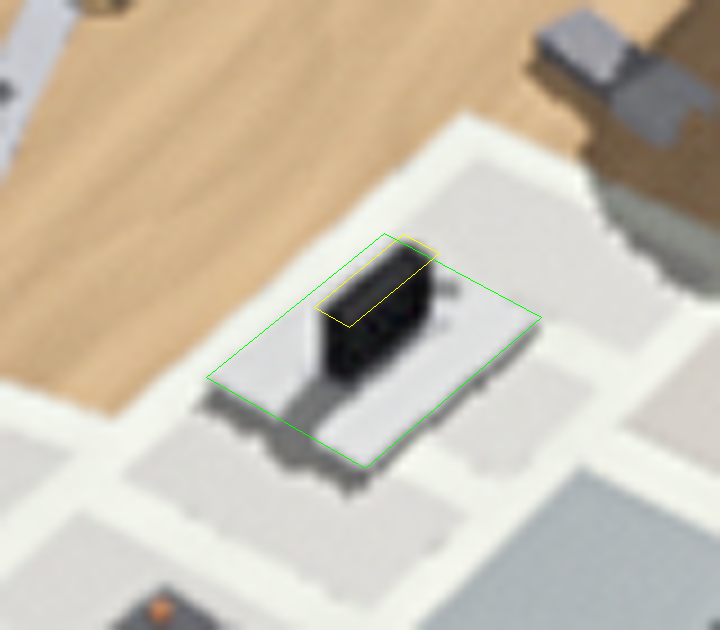

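The model outlines at (0.505, 0.2525), yaw −8.2°, fit both pictures. Approaching.

```bash
python3 -m creep '1 0 -0.6 -4.5 -0.008 0 -0.01;1 0 -0.6 -4.5 -0.008 0 -0.01;1 0 -0.6 -4.5 0 0 0;1 1.5 -0.4 -3.5 0 0 0;1 2 0 -1 0 0 0;1 1 0 0 0 0 0;1 0 0 0 0 0 0'
python3 - <<'E'
from h import *
goto([.505,.2525,.12],-8.2)
E
```

```text
time_s: 16.73
eef_pos: [0.5082, 0.2405, 0.1344]
eef_rot: [0.467, 0.533, 0.462, -0.532]
wrist_force: [-0.7, -1.0, 0.2]
opening: 0.998
t 16.73 pos [0.5082 0.2405 0.1344] open 0.998 F [-0.7 -1.   0.2] q [ 0.23  0.26  1.73 -0.01  1.16  0.37]
tool axes world: y [ 0.991 -0.136  0.006] z [-0.136 -0.991  0.004] x [ 0.006 -0.005 -1.   ]
shift cm (now axes) [ 1.43 -0.49 -1.15] (final axes) [ 1.44 -0.49 -1.15] rotvec [ 0.007  0.004 -0.006] deg 0.6
```

```bash
python3 -m creep '1 1.5 -0.4 -0.9 0.006 0 -0.006;1 2 -0.1 -0.2 0 0 0;1 2 0 0 0 0 0;1 1.5 0 0 0 0 0;1 0 0 0 0 0 0'
python3 - <<'E'
from h import *
goto([.505,.2525,.022],-8.2)
n="scene"
p,d=ctrl.camera(n); 
u,v=pix(n,[.505,.25,.03]);r=(int(u)-40,int(v)-35,int(u)+40,int(v)+35);crop(p,r,9,f"pics/{n}13.png")
E
```

```text
time_s: 17.35
eef_pos: [0.5058, 0.2498, 0.0616]
eef_rot: [-0.462, -0.535, -0.46, 0.537]
wrist_force: [-0.6, 0.3, 0.1]
opening: 1.001
t 17.35 pos [0.5058 0.2498 0.0616] open 1.001 F [-0.6  0.3  0.1] q [ 0.25  0.37  1.75 -0.    1.02  0.4 ]
tool axes world: y [ 0.989 -0.149  0.001] z [-0.149 -0.989  0.003] x [ 0.    -0.003 -1.   ]
shift cm (now axes) [ 3.96 -0.12 -0.27] (final axes) [ 3.96 -0.12 -0.25] rotvec [-0.006  0.003 -0.001] deg 0.4
```

View pics/scene13.png

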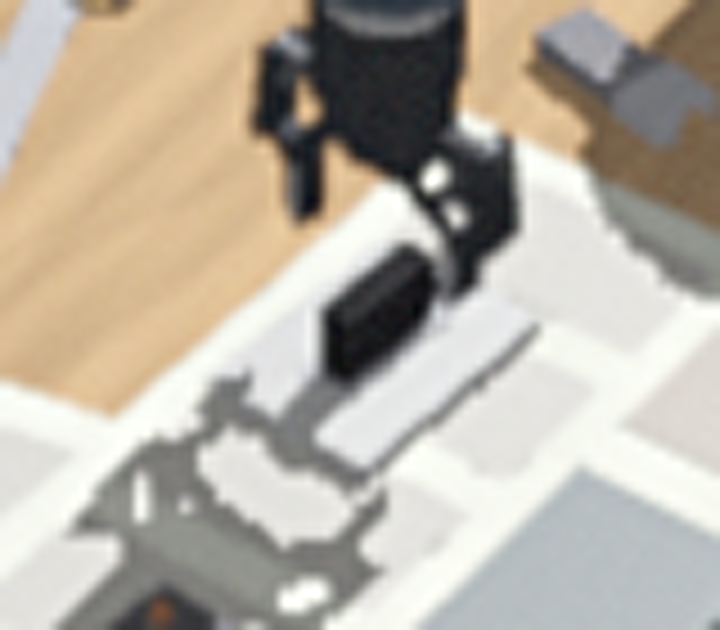

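The fingers straddle the black bar. Lowering to z = 0.022 and closing.

```bash
python3 -m creep '1 1.8 -0.1 -0.25 0 0 0;1 1.4 0 0 0 0 0;1 0.5 0 0 0 0 0;1 0.1 0 0 0 0 0;1 0 0 0 0 0 0'
python3 - <<'E'
from h import *
goto([.505,.2525,.022],-8.2)
E
```

```text
time_s: 18.02
eef_pos: [0.507, 0.253, 0.023]
eef_rot: [0.463, 0.536, 0.46, -0.535]
wrist_force: [-0.8, 0.3, 0.3]
opening: 0.998
t 18.02 pos [0.507 0.253 0.023] open 0.998 F [-0.8  0.3  0.3] q [ 0.26  0.44  1.76 -0.    0.95  0.41]
tool axes world: y [ 0.989 -0.149  0.004] z [-0.149 -0.989  0.002] x [ 0.004 -0.002 -1.   ]
shift cm (now axes) [ 0.1  -0.19  0.08] (final axes) [ 0.1  -0.19  0.08] rotvec [-0.006  0.002 -0.004] deg 0.4
```

```bash
python3 -m creep '0 0 0 0 0 0 0;0 0 0 0 0 0 0;0 0 0 0 0 0 0;0 0 0 0 0 0 0;0 0 0 0 0 0 0;0 0 0 0 0 0 0'
python3 - <<'E'
from h import *
goto([.505,.2525,.022],-8.2)
E
python3 -m creep '0 -2 0 0 0 0 0;0 -3 0 0 0 0 0;0 -3 0 0 0 0 0;0 -2 0 0 0 0 0;0 0 0 0 0 0 0'
python3 - <<'E'
from h import *
goto([.551,-.033,.13],-10.4)
o,R=state();t=o["eef_pos"];yw=np.degrees(np.arctan2(R[1,1],R[0,1]))
for n in("top","scene"):
    p,d=ctrl.camera(n);np.savez(f"{n}14.npz",p=p,d=d,P=cloud(n,d))
    u,v=pix(n,t);a,b=int(u)-40,int(v)-35
    im=cv2.resize(p[b:b+70,a:a+80],None,fx=9,fy=9,interpolation=cv2.INTER_CUBIC)
    box(im,n,t[:2],yw,.050,.070,t[2]-.023+.014,(0,255,0),9,(a,b))
    cv2.imwrite(f"pics/{n}14.png",im)
E
```

```text
time_s: 18.77
eef_pos: [0.5069, 0.2534, 0.0242]
eef_rot: [0.463, 0.537, 0.46, -0.535]
wrist_force: [0.2, 0.0, -0.4]
opening: 0.25
t 18.77 pos [0.5069 0.2534 0.0242] open 0.25 F [ 0.2  0.  -0.4] q [ 0.26  0.43  1.76 -0.    0.95  0.41]
tool axes world: y [ 0.989 -0.149  0.004] z [-0.149 -0.989  0.001] x [ 0.004 -0.002 -1.   ]
shift cm (now axes) [ 0.22 -0.17  0.11] (final axes) [ 0.22 -0.17  0.11] rotvec [-0.006  0.001 -0.004] deg 0.4
time_s: 19.4
eef_pos: [0.5056, 0.2528, 0.1289]
eef_rot: [-0.463, -0.536, -0.46, 0.536]
wrist_force: [0.8, -0.1, -4.4]
opening: 0.249
t 19.4 pos [0.5056 0.2528 0.1289] open 0.249 F [ 0.8 -0.1 -4.4] q [ 0.26  0.27  1.72 -0.    1.15  0.41]
tool axes world: y [ 0.989 -0.149  0.003] z [-0.149 -0.989  0.003] x [ 0.002 -0.003 -1.   ]
shift cm (now axes) [-2.000e-02  8.750e+00  2.759e+01] (final axes) [-0.11  9.63 27.29] rotvec [ 0.032  0.003 -0.003] deg 1.8
```

View pics/scene14.png

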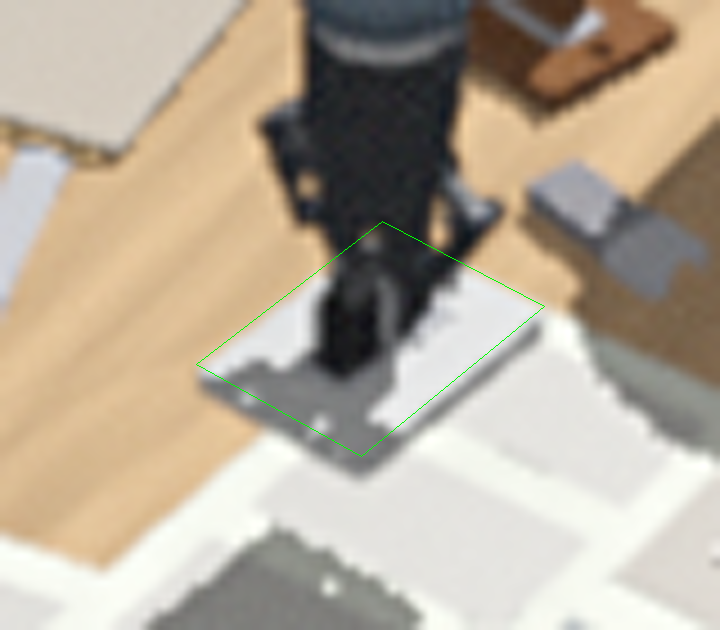

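View pics/top14.png

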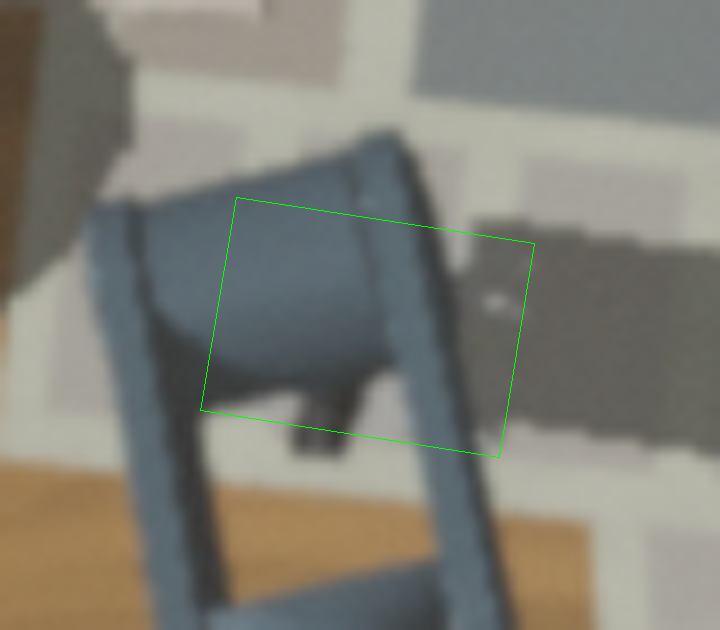

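The plate is held level and fits the predicted outline to about 2 mm. Carrying it over the lower die.

```bash
python3 -m creep '0 0 0.8 3 0.005 0 0;0 0 1.2 4 0.005 0 0;0 0 1.4 4 0.005 0 0;0 0 1.4 4 0.005 0 0;0 0 1.4 4 0.005 0 0;0 0 1.3 4 0.005 0 0;0 0 1 3 0 0 0;0 0 0 0 0 0 0;0 0 0 0 0 0 0'
python3 - <<'E'
from h import *
goto([.552,-.033,.11],-10.5)
E
```

```text
time_s: 20.62
eef_pos: [0.5374, -0.0253, 0.1145]
eef_rot: [-0.448, -0.536, -0.458, 0.549]
wrist_force: [-0.3, 1.1, -5.4]
opening: 0.245
t 20.62 pos [ 0.5374 -0.0253  0.1145] open 0.245 F [-0.3  1.1 -5.4] q [-0.26  0.25  1.78 -0.01  1.13 -0.08]
tool axes world: y [ 0.984 -0.178 -0.023] z [-0.178 -0.984  0.006] x [-0.023 -0.002 -1.   ]
shift cm (now axes) [0.41 1.58 0.5 ] (final axes) [0.45 1.57 0.5 ] rotvec [0.004 0.006 0.023] deg 1.4
```

```bash
python3 -m creep '0 0 0.8 0.2 0 0 0.023;0 0 0.5 0.2 0 0 0;0 0 0.2 0.1 0 0 0;0 0 0 0 0 0 0;0 0 0 0 0 0 0'
python3 - <<'E'
from h import *
goto([.552,-.033,.10],-10.5)
o,R=state();t=o["eef_pos"];yw=np.degrees(np.arctan2(R[1,1],R[0,1]));print(yw)
for n in("top","scene"):
    p,d=ctrl.camera(n);np.savez(f"{n}15.npz",p=p,d=d,P=cloud(n,d))
    u,v=pix(n,t);a,b=int(u)-40,int(v)-30
    im=cv2.resize(p[b:b+70,a:a+80],None,fx=9,fy=9,interpolation=cv2.INTER_CUBIC)
    box(im,n,t[:2],yw,.050,.070,t[2]-.0242+.014,(0,255,0),9,(a,b))
    box(im,n,(.552,-.033),-10.5,.055,.075,.03,(255,255,0),9,(a,b))
    cv2.imwrite(f"pics/{n}15.png",im)
E
```

```text
time_s: 21.25
eef_pos: [0.5516, -0.0305, 0.1135]
eef_rot: [-0.456, -0.541, -0.453, 0.543]
wrist_force: [0.1, -0.1, -4.9]
opening: 0.246
t 21.25 pos [ 0.5516 -0.0305  0.1135] open 0.246 F [ 0.1 -0.1 -4.9] q [-0.27  0.27  1.76 -0.01  1.11 -0.09]
tool axes world: y [ 0.985 -0.175  0.   ] z [-0.175 -0.985  0.005] x [-0.    -0.005 -1.   ]
shift cm (now axes) [1.35 0.08 0.24] (final axes) [1.35 0.08 0.24] rotvec [ 0.008  0.005 -0.001] deg 0.5
-10.056641400475597
```

View pics/scene15.png

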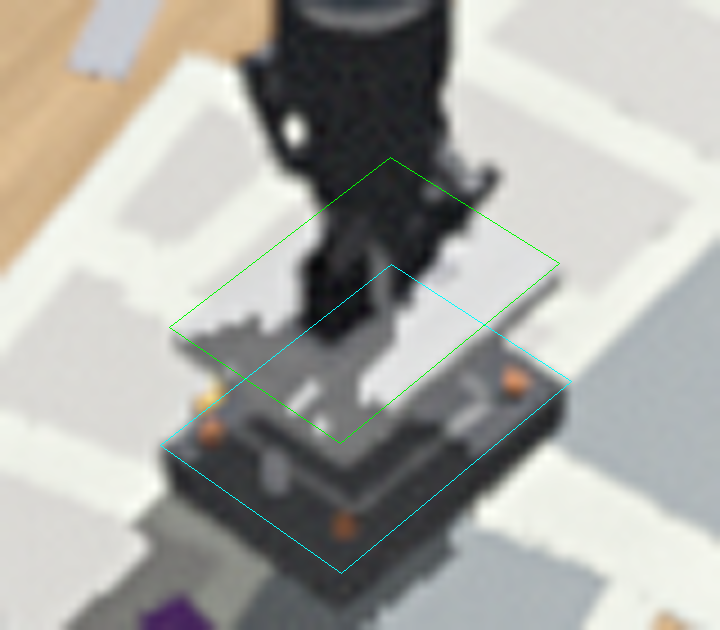

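View pics/top15.png

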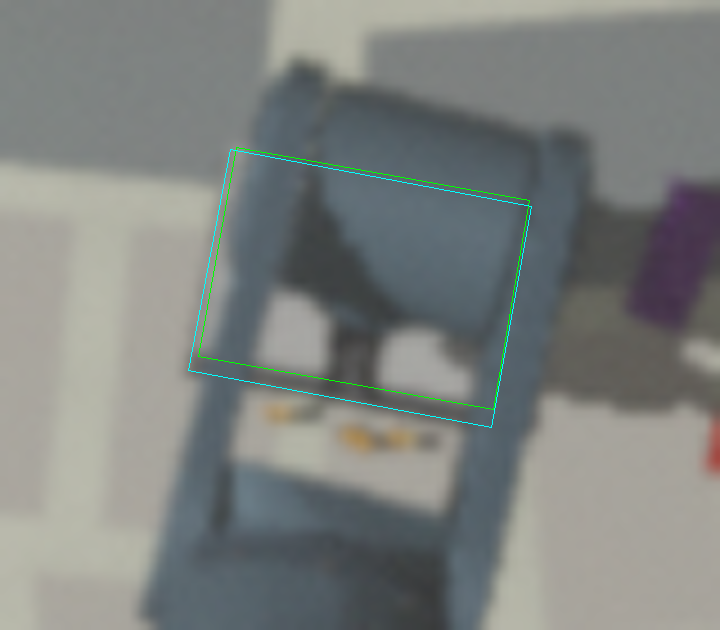

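Run:
```python
from h import *
o,R=state();t=o["eef_pos"]
for n in("top","scene"):
    f=np.load(f"{n}15.npz");p=f["p"];P=f["P"];g=p.min(2).astype(int);sat=p.max(2).astype(int)-g
    m=(g>80)&(sat<30)&(np.hypot(P[...,0]-.551,P[...,1]+.03)<.1)&(P[...,2]>.08)&(P[...,2]<.125)
    q=P[m];print(n,len(q),"zmed",np.median(q[:,2]).round(4),"pred",round(t[2]-.0242+.014,4))
    A=np.c_[q[:,:2]-t[:2],np.ones(len(q))];s=np.linalg.lstsq(A,q[:,2],rcond=None)[0];print("tilt",s.round(3))
    mr=cv2.minAreaRect((q[:,:2]*1000).astype(np.float32));print(np.round(mr[0],1),np.round(mr[1],1),round(mr[2],1))
    # same for plate at rest
    P=np.load(f"{n}0.npz")["P"];p=np.load(f"{n}0.npz")["p"];g=p.min(2).astype(int)
    m=(np.abs(P[...,0]-.505)<.04)&(np.abs(P[...,1]-.2525)<.05)&(P[...,2]>.005)&(P[...,2]<.025)
    print(" rest z",np.median(P[m][:,2]).round(4))
```

```text
top 160 zmed 0.1033 pred 0.1033
tilt [-0.008 -0.004  0.104]
[553.6 -23.7] [129.7  98.1] 79.6
 rest z 0.0153
scene 545 zmed 0.1019 pred 0.1033
tilt [-0.011  0.011  0.102]
[553.7 -33.1] [145.7 108.3] 79.7
 rest z 0.0136
```

The plate height and level are as predicted. Relative to the die it sits about 2.6 mm too far along +y; correcting that and lowering to just above the dowels.

```bash
python3 -m creep '0 0.5 0 0.26 0.008 0 0;0 1 0 0 0 0 0;0 1 0 0 0 0 0;0 0.5 0 0 0 0 0;0 0 0 0 0 0 0'
python3 - <<'E'
from h import *
goto([.5514,-.0331,.079],-10.5)
o,R=state();t=o["eef_pos"];yw=np.degrees(np.arctan2(R[1,1],R[0,1]));print(yw)
for n in("top","scene"):
    p,d=ctrl.camera(n);P=cloud(n,d);np.savez(f"{n}16.npz",p=p,d=d,P=P)
    u,v=pix(n,t);a,b=int(u)-40,int(v)-30
    im=cv2.resize(p[b:b+70,a:a+80],None,fx=9,fy=9,interpolation=cv2.INTER_CUBIC)
    cv2.imwrite(f"pics/{n}16.png",im)
    g=p.min(2).astype(int);sat=p.max(2).astype(int)-g;zp=t[2]-.0242+.014
    m=(g>80)&(sat<30)&(np.hypot(P[...,0]-.551,P[...,1]+.03)<.1)&(abs(P[...,2]-zp)<.008)
    q=P[m];mr=cv2.minAreaRect((q[:,:2]*1000).astype(np.float32));print(n,"plate",len(q),np.round(mr[0],1),np.round(mr[1],1),round(mr[2],1),np.median(q[:,2]).round(4),zp.round(4))
    hsv=cv2.cvtColor(p,cv2.COLOR_BGR2HSV);H,S=hsv[...,0].astype(int),hsv[...,1].astype(int)
    print(comps(n,p,((H<14)&(S>80)),.036,(240,170,310,225) if n=="top" else (195,180,260,230)))
E
```

```text
time_s: 21.98
eef_pos: [0.5502, -0.0334, 0.0805]
eef_rot: [-0.453, -0.542, -0.451, 0.546]
wrist_force: [-0.1, -1.7, -4.9]
opening: 0.245
t 21.98 pos [ 0.5502 -0.0334  0.0805] open 0.245 F [-0.1 -1.7 -4.9] q [-0.27  0.32  1.78 -0.01  1.05 -0.09]
tool axes world: y [ 0.983 -0.183 -0.001] z [-0.183 -0.983  0.005] x [-0.002 -0.005 -1.   ]
shift cm (now axes) [ 0.15  0.11 -0.05] (final axes) [ 0.15  0.11 -0.05] rotvec [-0.001  0.005  0.001] deg 0.3
-10.569964690059633
top plate 146 [551.8 -26.7] [130.2  97.5] 78.9 0.0717 0.0703
[]
scene plate 462 [552.9 -36.5] [144.7 106.5] 80.4 0.0694 0.0703
[(np.int32(5), array([244.8, 200.4]), array([0.6026, 0.0105, 0.036 ])), (np.int32(5), array([225.8, 216.4]), array([ 0.5833, -0.0999,  0.036 ]))]
```

View pics/scene16.png

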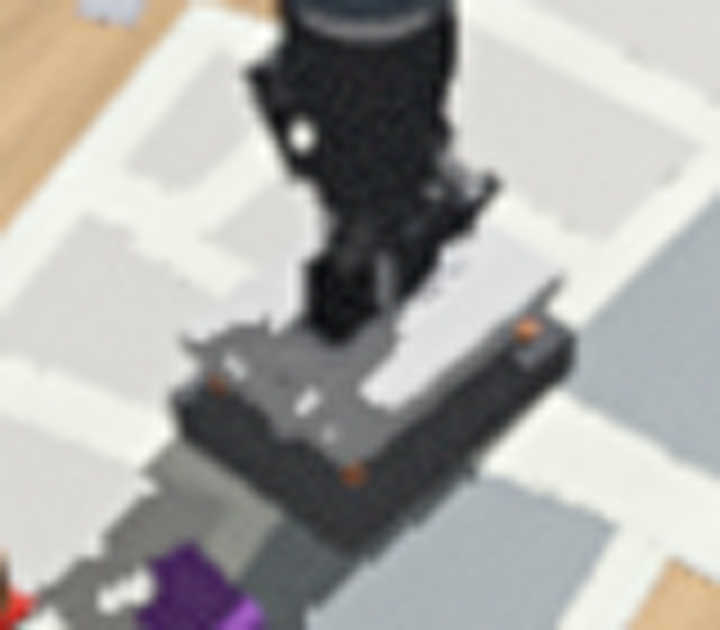

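View pics/top16.png

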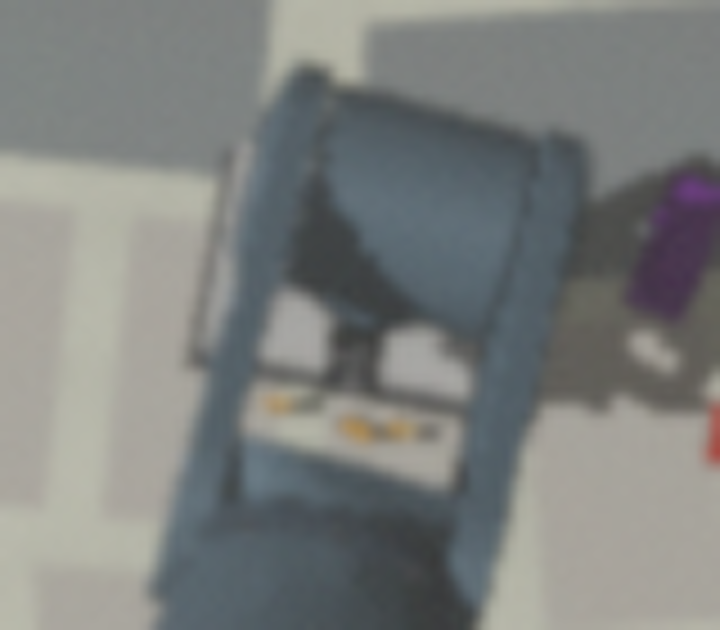

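Plate and die centres agree to about 1 mm in both cameras (scene: 552.9,−36.5 against 552.4,−35.4). Lowering gently onto the dowels.

```bash
python3 -m creep '0 0.4 0 0 0 0 0;0 0.4 0 0 0 0 0;0 0.3 0 0 0 0 0;0 0 0 0 0 0 0'
python3 - <<'E'
from h import *
goto([.551,-.0333,.066],-10.5)
E
```

```text
time_s: 22.58
eef_pos: [0.5512, -0.0336, 0.0702]
eef_rot: [-0.453, -0.543, -0.45, 0.545]
wrist_force: [0.1, 0.5, -4.5]
opening: 0.248
t 22.57 pos [ 0.5512 -0.0336  0.0702] open 0.248 F [ 0.1  0.5 -4.5] q [-0.27  0.33  1.78 -0.01  1.03 -0.09]
tool axes world: y [ 0.983 -0.183  0.001] z [-0.183 -0.983  0.005] x [ 0.    -0.005 -1.   ]
shift cm (now axes) [ 0.42 -0.03 -0.02] (final axes) [ 0.42 -0.03 -0.02] rotvec [-0.001  0.005 -0.001] deg 0.3
```

The underside is about 4 mm below the dowel tops with no contact force, so the holes are on the dowels. Continuing.

```bash
python3 -m creep '0 0.3 0 0 0 0 0;0 0.3 0 0 0 0 0;0 0 0 0 0 0 0'
python3 - <<'E'
from h import *
goto([.551,-.0333,.0602],-10.5)
E
```

```text
time_s: 22.95
eef_pos: [0.55, -0.033, 0.0658]
eef_rot: [-0.453, -0.542, -0.452, 0.546]
wrist_force: [0.4, 0.1, -5.5]
opening: 0.251
t 22.95 pos [ 0.55   -0.033   0.0658] open 0.251 F [ 0.4  0.1 -5.5] q [-0.27  0.34  1.78 -0.01  1.02 -0.09]
tool axes world: y [ 0.983 -0.182 -0.002] z [-0.182 -0.983  0.005] x [-0.003 -0.005 -1.   ]
shift cm (now axes) [0.56 0.11 0.01] (final axes) [0.56 0.11 0.01] rotvec [-0.     0.005  0.002] deg 0.3
```

```bash
python3 -m creep '0 0.3 0 0 0 0 0;0 0.3 0 0 0 0 0;0 0 0 0 0 0 0'
python3 - <<'E'
from h import *
goto([.551,-.0333,.0542],-10.5)
E
```

```text
time_s: 23.32
eef_pos: [0.5499, -0.0332, 0.0598]
eef_rot: [-0.453, -0.542, -0.452, 0.546]
wrist_force: [-3.6, -0.6, 0.6]
opening: 0.252
t 23.32 pos [ 0.5499 -0.0332  0.0598] open 0.252 F [-3.6 -0.6  0.6] q [-0.27  0.35  1.78 -0.01  1.01 -0.09]
tool axes world: y [ 0.983 -0.183 -0.003] z [-0.183 -0.983  0.005] x [-0.003 -0.005 -1.   ]
shift cm (now axes) [ 0.56  0.11 -0.01] (final axes) [ 0.56  0.11 -0.01] rotvec [-0.     0.005  0.003] deg 0.3
```

Pin contact starts where expected (underside ≈ 0.0356). Pressing further in small steps and watching the force.

```bash
python3 -m creep '0 0.3 -0.05 0 0 0 0;0 0.3 0 0 0 0 0;0 0 0 0 0 0 0'
python3 - <<'E'
from h import *
goto([.551,-.0333,.0542],-10.5)
E
```

```text
time_s: 23.7
eef_pos: [0.5499, -0.0331, 0.056]
eef_rot: [-0.453, -0.542, -0.451, 0.546]
wrist_force: [-4.9, 1.1, 3.7]
opening: 0.248
t 23.7 pos [ 0.5499 -0.0331  0.056 ] open 0.248 F [-4.9  1.1  3.7] q [-0.27  0.35  1.79 -0.01  1.   -0.09]
tool axes world: y [ 0.983 -0.183 -0.002] z [-0.183 -0.983  0.005] x [-0.003 -0.005 -1.   ]
shift cm (now axes) [ 0.18  0.11 -0.01] (final axes) [ 0.18  0.11 -0.  ] rotvec [-0.     0.005  0.002] deg 0.3
```

```bash
python3 -m creep '0 0.3 -0.05 0 0 0 0;0 0.3 0 0 0 0 0;0 0.3 0 0 0 0 0'
python3 - <<'E'
from h import *
goto([.551,-.0333,.0542],-10.5)
E
```

```text
time_s: 24.08
eef_pos: [0.5499, -0.0332, 0.0542]
eef_rot: [-0.453, -0.541, -0.452, 0.546]
wrist_force: [-19.1, 2.1, 28.6]
opening: 0.249
t 24.07 pos [ 0.5499 -0.0332  0.0542] open 0.249 F [-19.1   2.1  28.6] q [-0.27  0.36  1.79 -0.01  1.   -0.09]
tool axes world: y [ 0.983 -0.182 -0.003] z [-0.182 -0.983  0.006] x [-0.004 -0.005 -1.   ]
shift cm (now axes) [-0.    0.11 -0.01] (final axes) [-0.    0.11 -0.01] rotvec [0.    0.006 0.003] deg 0.4
```

The vertical load is about 33 N at TCP z = 0.0542, so the dies are shut. There is a 19 N side load; I'll ease it while holding the press.

```bash
python3 -m creep '0 0.25 -0.15 0 0 0 0' && python3 -c "
from h import *
goto([.551,-.0333,.0542],-10.5)"
```

```text
time_s: 24.2
eef_pos: [0.5498, -0.0332, 0.0542]
eef_rot: [-0.454, -0.542, -0.451, 0.545]
wrist_force: [-2.8, 1.2, 8.0]
opening: 0.252
t 24.2 pos [ 0.5498 -0.0332  0.0542] open 0.252 F [-2.8  1.2  8. ] q [-0.27  0.36  1.79 -0.01  1.   -0.09]
tool axes world: y [ 0.983 -0.182  0.001] z [-0.182 -0.983  0.006] x [-0.    -0.006 -1.   ]
shift cm (now axes) [-0.    0.12 -0.01] (final axes) [-0.    0.12 -0.01] rotvec [ 0.     0.006 -0.001] deg 0.3
```

```bash
python3 -m creep '0 0.4 -0.1 0 0 0 0' && python3 -c "
from h import *
goto([.551,-.0333,.0542],-10.5)"; python3 -m creep '0 0.4 -0.1 0 0 0 0' && python3 -c "
from h import *
goto([.551,-.0333,.0542],-10.5)"
```

```text
time_s: 24.32
eef_pos: [0.5499, -0.0332, 0.0541]
eef_rot: [-0.454, -0.542, -0.45, 0.545]
wrist_force: [-19.8, 3.8, 40.9]
opening: 0.253
t 24.32 pos [ 0.5499 -0.0332  0.0541] open 0.253 F [-19.8   3.8  40.9] q [-0.27  0.35  1.79 -0.01  0.99 -0.09]
tool axes world: y [ 0.983 -0.182  0.002] z [-0.182 -0.983  0.006] x [ 0.001 -0.006 -1.   ]
shift cm (now axes) [-0.01  0.11 -0.01] (final axes) [-0.01  0.11 -0.01] rotvec [ 0.     0.006 -0.002] deg 0.4
time_s: 24.45
eef_pos: [0.5499, -0.0332, 0.0541]
eef_rot: [-0.455, -0.543, -0.45, 0.545]
wrist_force: [-16.1, 2.4, 32.8]
opening: 0.252
t 24.45 pos [ 0.5499 -0.0332  0.0541] open 0.252 F [-16.1   2.4  32.8] q [-0.27  0.35  1.79 -0.01  0.99 -0.09]
tool axes world: y [ 0.983 -0.182  0.003] z [-0.182 -0.983  0.006] x [ 0.002 -0.007 -1.   ]
shift cm (now axes) [-0.01  0.11 -0.01] (final axes) [-0.01  0.11 -0.01] rotvec [ 0.     0.006 -0.003] deg 0.4
```

```bash
python3 -m creep '0 0.3 -0.15 0 0 0 0;0 0.3 -0.15 0 0 0 0'
python3 - <<'E'
from h import *
for i in range(10):
    p,d=ctrl.camera("scene");o=ctrl.get_obs();print(round(o["time_s"],2),o["wrist_force"].round(1),o["eef_pos"].round(4),o["torque"].round(2))
P=cloud("scene",d);t=o["eef_pos"]
u,v=pix("scene",t);a,b=int(u)-40,int(v)-30
im=cv2.resize(p[b:b+70,a:a+80],None,fx=9,fy=9,interpolation=cv2.INTER_CUBIC);cv2.imwrite("pics/scene17.png",im)
g=p.min(2).astype(int);sat=p.max(2).astype(int)-g
m=(g>80)&(sat<30)&(np.hypot(P[...,0]-.551,P[...,1]+.03)<.075)&(abs(P[...,2]-.045)<.008)
q=P[m];A=np.c_[q[:,:2]-t[:2],np.ones(len(q))];s=np.linalg.lstsq(A,q[:,2],rcond=None)[0];print("z/tilt",np.median(q[:,2]).round(4),s.round(3))
E
```

```text
time_s: 24.7
eef_pos: [0.55, -0.0332, 0.0542]
eef_rot: [0.456, 0.544, 0.448, -0.543]
wrist_force: [-7.3, 1.8, 19.2]
opening: 0.246
24.75 [-6.3  1.2 19.5] [ 0.55   -0.0332  0.0542] [ 0.86  2.01 -0.06]
24.8 [-6.9  0.9 19.7] [ 0.55   -0.0332  0.0542] [ 0.81  2.07 -0.11]
24.85 [-7.5  2.3 19.7] [ 0.55   -0.0332  0.0542] [ 0.86  2.02 -0.09]
24.9 [-7.6  2.1 19.5] [ 0.55   -0.0332  0.0542] [ 0.87  2.04 -0.1 ]
24.95 [-6.8  3.  20.2] [ 0.55   -0.0332  0.0542] [ 0.88  2.04 -0.14]
25.0 [-7.8  1.5 19.5] [ 0.55   -0.0332  0.0542] [ 0.82  2.01 -0.05]
25.05 [-7.1  0.9 19. ] [ 0.5499 -0.0332  0.0542] [ 0.81  2.01 -0.11]
25.1 [-6.9  1.7 19.7] [ 0.55   -0.0332  0.0542] [ 0.86  2.04 -0.05]
25.15 [-7.4  1.3 20. ] [ 0.55   -0.0332  0.0542] [ 0.83  2.07 -0.1 ]
25.2 [-6.9  2.4 19.9] [ 0.5499 -0.0332  0.0542] [ 0.84  2.05 -0.04]
z/tilt 0.0434 [-0.     0.002  0.043]
```

View pics/scene17.png

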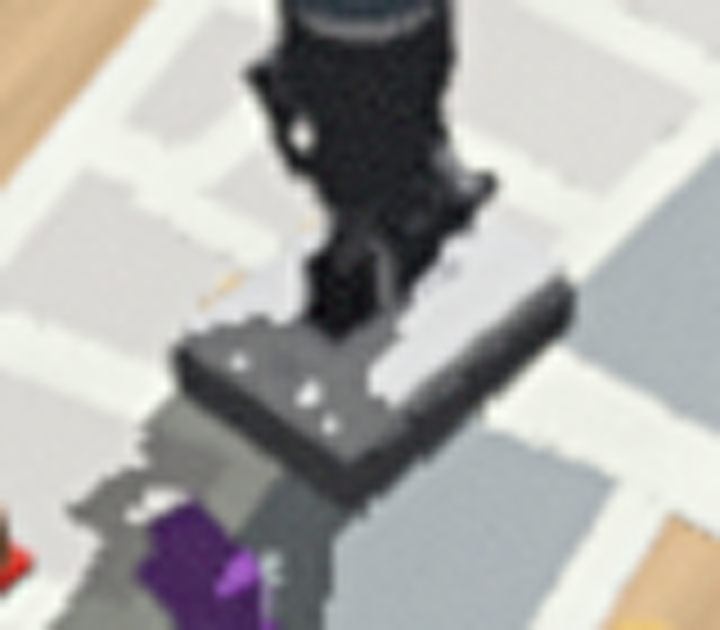

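Shut and level (plate top at 0.0434), with a steady vertical load of about 25 N. I'll add a little more for margin, then check again and hand in.

```bash
python3 -m creep '0 0.35 -0.12 0 0 0 0;0 0.35 -0.12 0 0 0 0'
python3 - <<'E'
from h import *
for i in range(6):
    p,d=ctrl.camera("scene");o=ctrl.get_obs();print(round(o["time_s"],2),o["wrist_force"].round(1),o["eef_pos"].round(4),o["opening"].round(3))
p,d=ctrl.camera("scene");cv2.imwrite("pics/scene18.png",cv2.resize(p[120:320,90:350],None,fx=3,fy=3))
E
```

```text
time_s: 25.45
eef_pos: [0.55, -0.0332, 0.0542]
eef_rot: [0.457, 0.545, 0.447, -0.543]
wrist_force: [-10.6, 2.2, 26.6]
opening: 0.246Traceback (most recent call last):
  File "<stdin>", line 3, in <module>
AttributeError: 'float' object has no attribute 'round'
```

Run:
```python
from h import *
for i in range(4):
    p,d=ctrl.camera("scene");o=ctrl.get_obs();print(round(o["time_s"],2),o["wrist_force"].round(1),o["eef_pos"].round(4),round(o["opening"],3))
cv2.imwrite("pics/scene18.png",cv2.resize(p[120:320,90:350],None,fx=3,fy=3,interpolation=cv2.INTER_CUBIC))
P=cloud("scene",d);t=o["eef_pos"];g=p.min(2).astype(int);sat=p.max(2).astype(int)-g
m=(g>80)&(sat<30)&(np.hypot(P[...,0]-.551,P[...,1]+.03)<.075)&(abs(P[...,2]-.045)<.008)
q=P[m];A=np.c_[q[:,:2]-t[:2],np.ones(len(q))];s=np.linalg.lstsq(A,q[:,2],rcond=None)[0];print("z/tilt",np.median(q[:,2]).round(4),s.round(3))
```

```text
25.55 [-10.3   1.6  26.9] [ 0.55   -0.0332  0.0542] 0.25
25.6 [-9.8  2.4 26.2] [ 0.55   -0.0332  0.0542] 0.248
25.65 [-10.6   1.5  25.7] [ 0.55   -0.0332  0.0542] 0.248
25.7 [-10.3   1.6  26.6] [ 0.55   -0.0333  0.0542] 0.246
z/tilt 0.0431 [ 0.003 -0.012  0.043]
```

View pics/scene18.png

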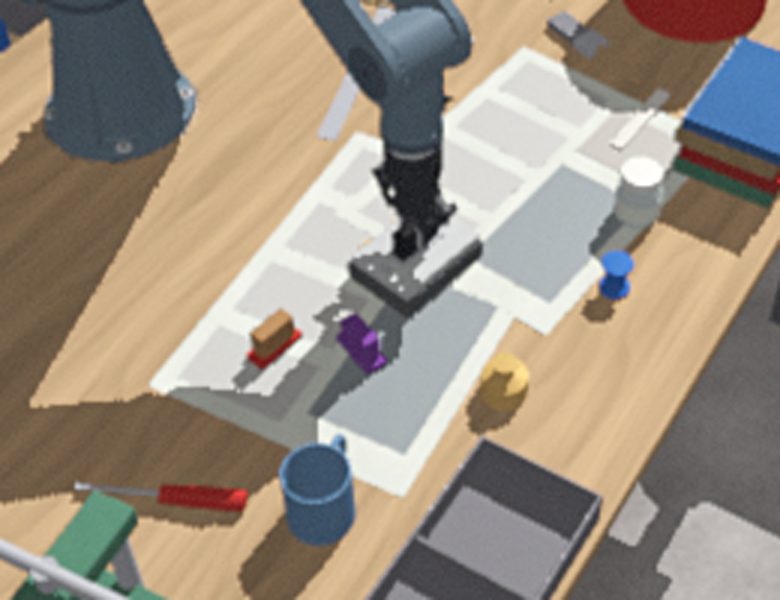

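The dies are shut at about (415,265) with the gripper holding the bar. The scraper is flat at (272,338), the chips are by the near die edge at (365,243), and the bystanders are in place. Load is steady at about 31 N. Handing in.

```bash
python3 -c "
from bench import ctrl
print(ctrl.hand_in()); o=ctrl.get_obs(); print(o['time_s'],o['wrist_force'],o['eef_pos'])"
```

```text
the job is handed in; nothing more can be done
None
the job is handed in; nothing more can be done
```

The job is handed in at about 25.7 s of the 62 s allowed, with the gripper still holding the two dies pressed shut. The hand-in reports no verdict.

**What I did:** I gripped the red scraper and swept all three offcuts off the die face towards the robot. I then laid the scraper back almost where it had been. After that I took the aluminium upper die by its black bar, lowered it over the dowels and pressed it shut.

**Last checks:**
- **Press:** the load held steady. The wrist read about 26 N upward, so with the die's 5 N weight some 31 N presses down.
- **Fit:** the tool stopped at z = 0.0542, which puts the underside at about 0.030, level with the die face. The camera put the plate top at 0.043 and level within about 0.012 rad. Just before lowering, the two centres agreed to about 1 mm.
- **Offcuts and scraper:** the three offcuts lay on the bench beside the near die edge, the highest reading about 17 mm. The scraper lay flat on the bench, released and clear of both dies.
- **Bystanders:** those I could see looked undisturbed in the last picture. I compared them by eye and did not measure them; the brush was not checked separately.

**What disagreed:**
- A side load of about 10 N from the dowels stayed on at the end; I had eased it from about 19 N.
- The two cameras differed by up to 4 mm in y, so I used the midpoint.

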